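# Deal the battery packs out to the car trays

## Task

Share the short battery packs lying about the pit table among the three aluminium car trays, dealing one per tray in turn, until every tray holds two: one tray already has its first pack, which stays there, and no tray may get its second before every tray has its first. Put each pack down on the tray floor inside the rim, flat or on its long narrow side and never on top of another, and do not let a pack fall. Leave the long pack and everything else on the table where it is.

Things in the scene. Friction and masses are not known exactly. Their poses are not given: they have to be found in the camera images.
- pack_1: short hard-case battery pack, 96 x 47 x 25 mm, about 0.21 kg, black with a silver label, two brass sockets side by side in the top face at one end; origin at its centre, own x along the 96 mm (towards the sockets), y along the 47 mm, z along the 25 mm. Lies flat on the table with pack_2 on top of it.
- pack_2: short hard-case battery pack, 96 x 47 x 25 mm, about 0.21 kg, black with a silver label, two brass sockets side by side in the top face at one end; origin at its centre, own x along the 96 mm (towards the sockets), y along the 47 mm, z along the 25 mm. Lies flat on top of pack_1 (its underside 25 mm above the table), a little askew and off-centre: it must come away first.
- pack_3: short hard-case battery pack, 96 x 47 x 25 mm, about 0.21 kg, black with a silver label, two brass sockets side by side in the top face at one end; origin at its centre, own x along the 96 mm (towards the sockets), y along the 47 mm, z along the 25 mm. Lies flat on the table, any yaw.
- pack_4: short hard-case battery pack, 96 x 47 x 25 mm, about 0.21 kg, black with a silver label, two brass sockets side by side in the top face at one end; origin at its centre, own x along the 96 mm (towards the sockets), y along the 47 mm, z along the 25 mm. Stands on its long narrow side on the table: its y axis is vertical, it is 47 mm high and 25 mm wide across z.
- pack_5: short hard-case battery pack, 96 x 47 x 25 mm, about 0.21 kg, black with a silver label, two brass sockets side by side in the top face at one end; origin at its centre, own x along the 96 mm (towards the sockets), y along the 47 mm, z along the 25 mm. Lies flat on the table, any yaw.
- pack_6: short hard-case battery pack, 96 x 47 x 25 mm, about 0.21 kg, black with a silver label, two brass sockets side by side in the top face at one end; origin at its centre, own x along the 96 mm (towards the sockets), y along the 47 mm, z along the 25 mm. The one already dealt: lies flat in one of the trays, in the half towards that tray's +y, about square to it.
- tray_1: car tray: open aluminium tray, 130 mm (own x) x 156 mm (own y) outside, fixed to the table, floor 3 mm thick, rim 14 mm high over the table and 3 mm thick (inside 124 x 150 mm); origin at the centre of its underside, z up. Two packs fit side by side with their length along the tray's x, centres about 37 mm either side of the middle along y. Holds pack_6 at the start.
- tray_2: car tray: open aluminium tray, 130 mm (own x) x 156 mm (own y) outside, fixed to the table, floor 3 mm thick, rim 14 mm high over the table and 3 mm thick (inside 124 x 150 mm); origin at the centre of its underside, z up. Two packs fit side by side with their length along the tray's x, centres about 37 mm either side of the middle along y. Empty at the start.
- tray_3: car tray: open aluminium tray, 130 mm (own x) x 156 mm (own y) outside, fixed to the table, floor 3 mm thick, rim 14 mm high over the table and 3 mm thick (inside 124 x 150 mm); origin at the centre of its underside, z up. Two packs fit side by side with their length along the tray's x, centres about 37 mm either side of the middle along y. Empty at the start.
- long_pack: bystander: a longer hard-case battery pack of the same make-up, 138 x 47 x 25 mm, lying flat; origin at its centre, x along its length. Not to be dealt.
- gearbox: bystander: red gearbox case, about 64 mm (x) x 72 mm (y, over the shaft ends) x 48 mm high; origin at the centre of its underside.
- spray_can: bystander: spray can, 54 mm in diameter and 142 mm high, standing; it tips over easily; origin at the centre of its underside.
- motor_mount: bystander: machined aluminium motor mount, about 51 x 56 mm and 49 mm high; origin at the middle of its underside.
- flywheel: bystander: brass flywheel, 50 mm in diameter, 20 mm high at its hub; origin at the centre of its underside.
- damper: bystander: oil damper with a coil spring, about 100 mm long (x) and 20 mm high, lying; origin at the middle of its underside.
- rim_1: bystander: spoked white rim lying flat, 62 mm in diameter, 30 mm high; origin at the centre of its underside.
- rim_2: bystander: spoked white rim lying flat, 62 mm in diameter, 30 mm high; origin at the centre of its underside.
Mind the look-alikes: they are no part of the job. Leave any blue or purple look-alike of the pack_1 alone.

How it is judged:
By the outcome, as a careful person would: the job done as asked, in the order asked, and still so for the second after the job is handed in, with the robot touching nothing.
It also fails if it takes over 72 s, if anything falls off the work surface, if the arm or the gripper's body presses on something with over 40 N, if the wrist force passes 120 N, or if a joint passes its speed limit or range.

## Robot

A 6-joint arm with a two-finger parallel gripper is mounted at the origin on the work surface. World frame = base frame: x ahead of the robot, y to its left, z up, the work surface at z = 0. Lengths are in mm, angles in rad, forces in N, time in s.
With the tool pointing down it reaches from about 325 to 900 mm from the base axis. Payload 3.5 kg.
Tool frame: the origin (TCP) lies between the finger pads; the fingertips stand 11 mm ahead of it and the grasp point (between the pads) lies 8 mm behind it; z points along the fingers, x is the direction in which the jaws open and shut, and the axes are right-handed (so a half turn about z gives the same grasp; the last joint's range is limited). The gripper opens to 85 mm and grips with 20 to 120 N. Pads are 22 mm wide; open, the fingers measure 114 mm over their backs; the gripper's body (76 mm by 85 mm) begins 54 mm behind the grasp point. The pads swing forward as they close: fully open they stand 13 mm farther back than shut.
Start: joints at [-1.234, 0.276, -0.026, 1.268, 0, 1.467], TCP at [266.087, -565.526, 242.313] pointing down, gripper open.
Joint ranges: [-3.12, 3.12], [-0.85, 1.88], [-1.08, 1.24], [-1.95, 2.15], [-1.57, 1.53], [-3.14, 3.14]. Speed limits (rad/s): [2.57, 2.57, 3.14, 3.14, 3.14, 3.14].

## Interface

Orientations are given as a rotation vector (axis times angle).
In Python, from bench import bot gives the robot as it stands.
- The arm moves only by the tool step_arm, never from a script. Its argument "rows" is a list that holds one entry, the list of rows, each a list of 7 numbers: the turn, a rotation vector about the tool's x, y, z in degrees, then the shift along the tool's x, y, z in cm, then the opening, from 0 (shut) to 1 (fully open). In form: [[[rx, ry, rz, x, y, z, claw], ...]]. A call has 1 to 20 rows; each row shifts and turns the pose as measured when the row begins, along the tool's axes as they then stand; what a row does not reach is not made up. A row lasts 1/10 s, in which the tool goes at most 50 mm and 8.59 degrees, less where a joint would pass 70% of its speed; a pose out of reach is approached as far as the arm can. A call is refused whole if a number of a shift passes 5 or a number of a turn 8.59, either way. A call with a gripper value outside its range is refused whole. The fingers move at their own pace and stop on an object; the grip force is fixed at half the most. Time passes only in rows, so rows that do not move let the fingers close. It gives the time, the measured TCP pose, the force and the opening at its end, in the units of the state.
- bot.get_state(): the state, without advancing time (a new reading comes with each control period).
- bot.capture(name): name is "side" or "top"; returns the picture (384x512x3 uint8, red, green, blue); there is no depth.
- bot.camera_model(name): a dict with "fovy" (degrees; the focal length in pixels is half the picture's height over the tangent of half this angle, whatever the lens; pixels are square), "cx", "cy" (the principal point, pixels), "dist" ([k1, k2, p1, p2, k3] as OpenCV has them; the pictures are not rectified), "world_from_camera" (4x4, takes a point from camera to world coordinates). Camera axes: x right, y down, z forward; pixel columns grow to the right and rows downward; lengths in mm; the calibration is good to about 2 mm. A picture is of the moment at which its call begins. camera_model takes no time and is no camera call.
- bot.hand_in(): hands the job in, once; it reports no verdict.
Trained networks look in the newest picture that a camera, given by its name, has taken for a name from the list of things; names that differ only in an ending like _2 or _b are one class to them, and where a whole thing is asked for, a point or a joint stands for the part that bears it (a point fixed in the world has none). Each returns a list of dicts, best first, with "confidence" (0 to 1); they miss things now and then, are a little off and sometimes report something else, mostly with a low value. They report only what shows in the picture. A call takes as long as a camera call. They do not tell look-alikes from the thing itself.
- bot.masks_of(camera, query): "pixels" (384x512 bool, what is visible of it) and "rect" ([centre column, centre row, width, height] in pixels, round what is visible of it).
The state is a dict: "time_s": time; "joints": joint angles; "qd": joint speeds; "effort": joint torques, N m; "eef_pos": TCP position; "tcp_rot": TCP orientation; "wrist_force": force on the tool from outside, world axes, zero at the start; "ft_torque": the same for the moment, N m; "grip_width": opening from 0.0 (shut) to 1.0 (fully open).
Only numpy, scipy, OpenCV 4.12 (cv2) and the standard library are available. Lean on these libraries where they do the work, as an engineer would, in place of code of your own. Each camera call takes 0.05 s, during which the arm holds its last target.

## Working session

There is one attempt and no reset: what is moved stays moved. The work goes in short steps, Python scripts to look and compute and a tool call to move; the robot and the scene stay as the last step left them, time stands still between calls to the robot, and variables do not carry over. Pictures are saved under pics/ and viewed, and the job is handed in when it is done.

Besides the shell and the picture viewer there is one more tool, called after "Call:" by a JSON object that holds its "fn" and its "kwargs". step_arm: Moves the arm, as the interface text tells. Its arguments: {"type":"object","properties":{"rows":{"type":"array","items":{"type":"array","items":{"type":"array","items":{"type":"number"}}}}},"required":["rows"]}

```bash
ls; mkdir -p pics
python3 - <<'E'
from bench import bot
import cv2, json
print(bot.get_state())
for n in ("side","top"):
    im=bot.capture(n); cv2.imwrite(f"pics/{n}0.png",im[:,:,::-1])
    m=bot.camera_model(n); print(n,{k:(v if not hasattr(v,'tolist') else v.tolist()) for k,v in m.items()})
    cv2.imwrite(f"pics/{n}0b.png",cv2.resize(im[:,:,::-1],(800,600),interpolation=cv2.INTER_CUBIC))
E
```

```text
pics
{'time_s': 0.0, 'joints': array([-1.23440470e+00,  2.77136836e-01, -2.78866052e-02,  1.26801273e+00,
        2.41781105e-06,  1.46739142e+00]), 'qd': array([-2.22713852e-04, -8.39018374e-04,  1.14461345e-03,  4.74567724e-05,
        1.61598931e-04, -8.96543376e-04]), 'effort': array([-3.36683534e-04, -4.45512271e+01,  2.95199221e+01,  1.65992783e-02,
       -1.09952186e-04, -5.17179089e-06]), 'eef_pos': array([ 265.83372418, -564.80794184,  241.15460537]), 'tcp_rot': array([-2.65133678,  1.68263866,  0.00275656]), 'wrist_force': array([0.47042777, 0.36836344, 0.42597213]), 'ft_torque': array([7.29228069e-03, 2.34937922e-02, 7.97935290e-05]), 'grip_width': 1.0038670593742431}
side {'fovy': 51.87300108746635, 'cx': 254.94481995310696, 'cy': 189.7392713468497, 'dist': [0.030737939343239814, 0.0, 0.0, 0.0, 0.0], 'world_from_camera': [[0.9799040081145045, -0.11436776684376429, 0.1634262793687092, 275.920483745324], [-0.19918505736925177, -0.5172866869160475, 0.832309916113119, -1112.958892051621], [-0.01065118781812223, -0.8481358956243921, -0.5296716480532759, 713.2533638493239], [0.0, 0.0, 0.0, 1.0]]}
top {'fovy': 57.0706628375612, 'cx': 253.55241532508174, 'cy': 184.2158087230301, 'dist': [-0.007933931491142064, 0.0, 0.0, 0.0, 0.0], 'world_from_camera': [[-0.020526753676350692, -0.9935926570783936, 0.1111408304063274, 329.39466207521866], [-0.9997750818523361, 0.01980630491921115, -0.007582611199425096, -95.38155484961881], [0.0053327376332271345, -0.11127147920893676, -0.9937757392007466, 1361.8081992155398], [0.0, 0.0, 0.0, 1.0]]}
```

View pics/top0b.png

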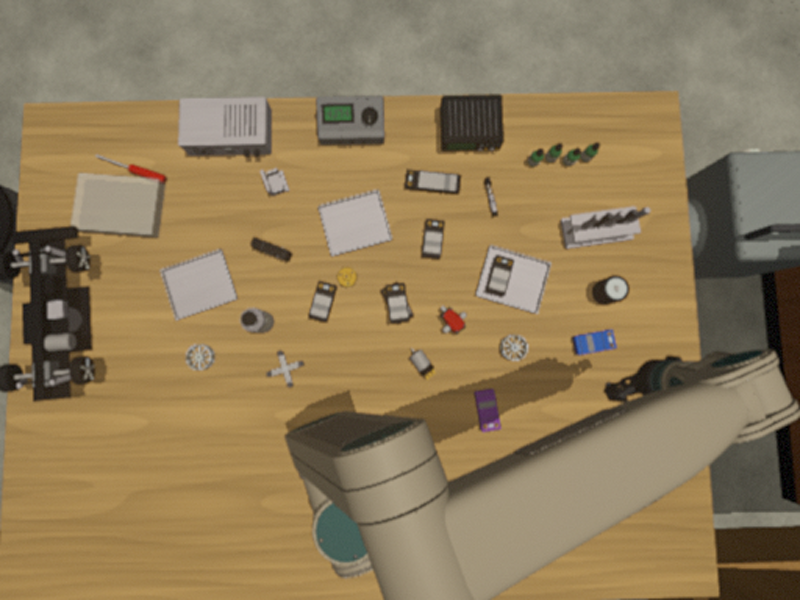

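View pics/side0b.png

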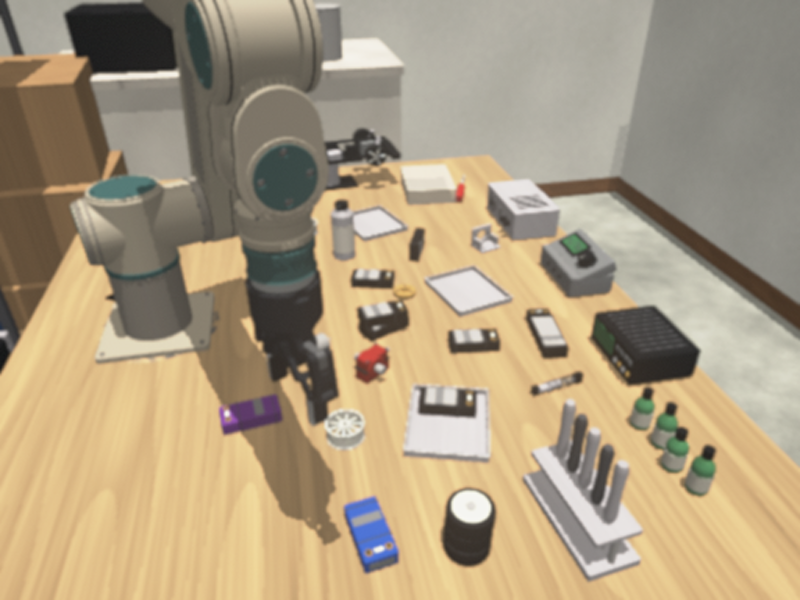

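```bash
cat > h.py <<'E'
import numpy as np, cv2
from bench import bot
from scipy.optimize import minimize
from scipy.spatial.transform import Rotation as R
def cam(n):
    m=bot.camera_model(n); f=192/np.tan(np.radians(m['fovy'])/2)
    K=np.array([[f,0,m['cx']],[0,f,m['cy']],[0,0,1.]]); W=np.array(m['world_from_camera']); C=np.linalg.inv(W)
    return K,np.array(m['dist'],float),W,C
CAM={n:cam(n) for n in('side','top')}
def proj(n,P):
    K,d,W,C=CAM[n]
    return cv2.projectPoints(np.asarray(P,float).reshape(-1,1,3),cv2.Rodrigues(C[:3,:3])[0],C[:3,3],K,d)[0][:,0]
def ray(n,uv,z):
    K,d,W,C=CAM[n]
    p=cv2.undistortPoints(np.array(uv,float).reshape(-1,1,2),K,d)[:,0]
    v=np.c_[p,np.ones(len(p))]@W[:3,:3].T; o=W[:3,3]
    return o+v*((z-o[2])/v[:,2])[:,None]
def box(x,y,yaw,L,Wd,z0,z1):
    c,s=np.cos(yaw),np.sin(yaw)
    return np.array([[x+c*a*L/2-s*b*Wd/2,y+s*a*L/2+c*b*Wd/2,z] for a in(-1,1) for b in(-1,1) for z in(z0,z1)])
def sil(n,P,S=8):
    h=cv2.convexHull(((proj(n,P)+.5)*S).astype(np.float32))
    m=np.zeros((384*S,512*S),np.uint8) 
    return h
def render(n,P,roi,S=8):
    u0,v0,w,h=roi
    p=(proj(n,P)+.5-[u0,v0])*S-.5
    m=np.zeros((h*S,w*S),np.uint8)
    cv2.fillConvexPoly(m,cv2.convexHull(np.round(p*16).astype(np.int32)),255,shift=4)
    return cv2.resize(m,(w,h),interpolation=cv2.INTER_AREA)/255.
def fit(masks,x,y,yaw,L,Wd,z0,z1,w={}):
    rois={}
    for n in masks:
        p=proj(n,box(x,y,yaw,L,Wd,z0,z1)); a=np.floor(p.min(0)-25).astype(int); b=np.ceil(p.max(0)+25).astype(int)
        a=np.maximum(a,0); b=np.minimum(b,[512,384]); rois[n]=(a[0],a[1],b[0]-a[0],b[1]-a[1])
    def cost(q):
        t=0
        for n,m in masks.items():
            u,v,ww,hh=rois[n]; r=render(n,box(q[0],q[1],q[2],L,Wd,z0,z1),rois[n])
            mm=m[v:v+hh,u:u+ww].astype(float)
            t+=w.get(n,1)*np.abs(r-mm).sum()/mm.sum()
        return t
    best=None
    for dy in np.radians([-40,-20,0,20,40]):
        s=np.array([[x,y,yaw+dy],[x+12,y,yaw+dy],[x,y+12,yaw+dy],[x,y,yaw+dy+.2]])
        r=minimize(cost,s[0],method='Nelder-Mead',options=dict(initial_simplex=s,xatol=.05,fatol=1e-4,maxiter=300))
        if best is None or r.fun<best.fun: best=r
    return best.x,best.fun
E
python3 - <<'E'
from h import *
import pickle
D={}
im={n:bot.capture(n) for n in('side','top')}
for n in('side','top'):
    for q in('pack_1','tray_1','long_pack'):
        D[n,q]=bot.masks_of(n,q)
        print(n,q)
        for d in D[n,q]:
            r=d['rect']; print('  %.2f'%d['confidence'],np.round(r,1),int(d['pixels'].sum()),np.round(ray(n,[r[:2]],12)[0][:2]))
pickle.dump((im,D),open('d0.pkl','wb'))
s=bot.get_state(); p=s['eef_pos']; Rm=R.from_rotvec(s['tcp_rot']).as_matrix(); print(np.round(Rm,3),s['time_s'])
# finger tips overlay
I=cv2.resize(im['side'][:,:,::-1],None,fx=4,fy=4,interpolation=cv2.INTER_CUBIC)
for a,col in((11,(0,0,255)),(-2,(0,255,0)),(24,(255,0,0))):
    for sx in(-1,1):
      for xo in (42.5,57):
        u=(proj('side',[p+Rm@[sx*xo,0,a]])[0]+.5)*4-.5
        cv2.circle(I,tuple(int(t) for t in np.round(u)),4,col,-1)
cv2.imwrite('pics/tip.png',I[700:1200,500:1100])
cv2.imwrite('pics/topz.png',cv2.resize(im['top'][100:260,90:370][:,:,::-1],(798,456),interpolation=cv2.INTER_CUBIC))
E
```

```text
side pack_1
  0.94 [285.4 257.8  34.9  21.8] 695 [ 503. -359.]
  0.74 [238.1 343.9  33.4  50.1] 1071 [ 339. -591.]
  0.66 [245.4 212.1  32.7  15.4] 202 [ 438. -132.]
  0.64 [161.7 265.4  40.4  26.7] 760 [ 185. -319.]
  0.63 [243.9 200.4  32.9  16.7] 392 [445. -67.]
  0.56 [303.1 215.6  37.1  16.7] 513 [ 605. -187.]
  0.52 [236.2 178.3  28.   16.7] 282 [443.  78.]
  0.47 [268.6 154.6  15.1  21.2] 199 [596. 231.]
side tray_1
  0.81 [243.9 144.4  33.2  25.2] 503 [518. 344.]
  0.80 [286.3 270.2  56.8  50.4] 1907 [ 493. -404.]
  0.72 [299.2 186.3  55.   36.3] 1077 [643. -22.]
side long_pack
  0.85 [348.3 212.1  28.8  31.1] 572 [ 745. -199.]
top pack_1
  0.87 [379.6 219.7  30.9   9.7] 313 [ 335. -584.]
  0.81 [321.4 177.3  17.   27.2] 334 [ 502. -368.]
  0.78 [254.4 194.6  16.5  27.8] 308 [ 440. -108.]
  0.70 [204.8 194.6  24.5  27.1] 325 [444.  82.]
  0.69 [311.9 264.8  15.2  30.6] 348 [ 171. -319.]
  0.57 [277.3 152.9  14.4  26.3] 310 [ 601. -200.]
  0.50 [262.2 200.2   2.5   3.5] 6 [ 418. -138.]
  0.50 [173.1 158.4  23.4  13.9] 195 [587. 204.]
top tray_1
  0.97 [331.6 177.9  44.5  44.4] 1011 [ 499. -407.]
  0.85 [227.4 141.6  47.3  42.4] 1373 [650.  -7.]
  0.69 [127.1 181.2  52.5  42.8] 1413 [502. 380.]
  0.42 [177.2 118.1  16.9  17.7] 189 [748. 189.]
top long_pack
  0.86 [275.5 115.8  33.3  17.9] 463 [ 749. -198.]
  0.63 [127.7 181.1  49.9  44.4] 1404 [502. 378.]
  0.40 [323.  178.2  18.6  26.1] 312 [ 498. -374.]
[[ 0.426 -0.905 -0.   ]
 [-0.905 -0.426  0.   ]
 [-0.     0.    -1.   ]] 0.5
```

View pics/tip.png

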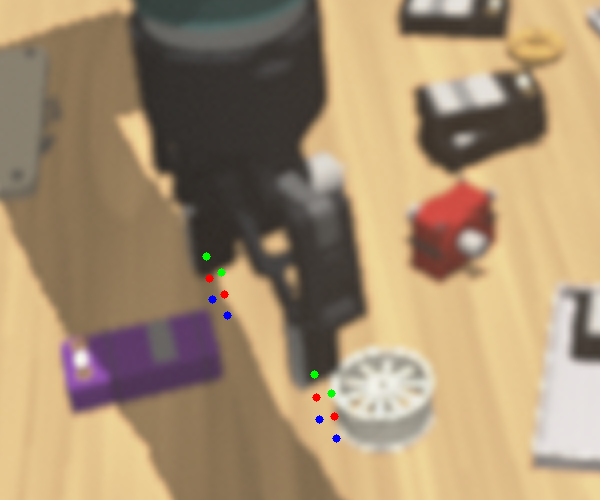

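View pics/topz.png

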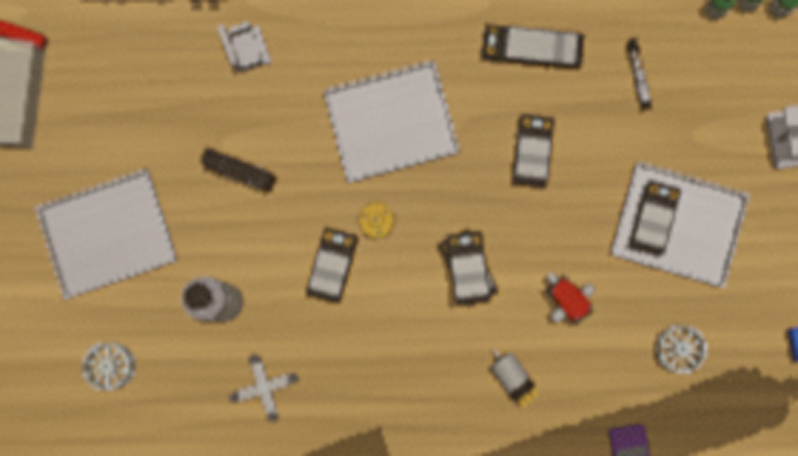

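```bash
cat > fit0.py <<'E'
from h import *
import pickle
im,D=pickle.load(open('d0.pkl','rb'))
def near(n,q,uv):
    return min(D[n,q],key=lambda d:np.hypot(*(np.array(d['rect'][:2])-uv)))['pixels']
T={}
def go(name,top,side,q,L,W,z0,z1,x,y,yaw):
    ms={}
    if top is not None: ms['top']=near('top',q,top)
    if side is not None: ms['side']=near('side',q,side)
    p,c=fit(ms,x,y,yaw,L,W,z0,z1); T[name]=p; print(name,np.round(p[:2],1),round(np.degrees(p[2]),1),'cost %.3f'%c)
go('p3',(204.8,194.6),(236,178),'pack_1',96,47,0,25,444,82,-.3)
go('p5',(277,153),(303,215),'pack_1',96,47,0,25,601,-200,0)
go('p5top',(277,153),None,'pack_1',96,47,0,25,601,-200,0)
go('p4',(173,158.4),(268.6,154.6),'pack_1',96,25,0,47,587,204,1.2)
go('p4top',(173,158.4),None,'pack_1',96,25,0,47,587,204,1.2)
go('p2',(254.4,194.6),(243.9,200.4),'pack_1',96,47,25,50,435,-108,.2)
go('p2top',(254.4,194.6),None,'pack_1',96,47,25,50,435,-108,.2)
go('p6',(321.4,177.3),(285,258),'pack_1',96,47,3,28,500,-370,-.2)
go('t2',(227,141.6),(299,186),'tray_1',130,156,0,14,650,-7,.2)
go('t2top',(227,141.6),None,'tray_1',130,156,0,14,650,-7,.2)
go('t3',(127,181),(244,144),'tray_1',130,156,0,14,502,380,.2)
go('t3top',(127,181),None,'tray_1',130,156,0,14,502,380,.2)
# tray1: union with pack6
for n,uv,pu in(('top',(331,178),(321,177)),('side',(286,270),(285,258))):
    m=near(n,'tray_1',uv)|near(n,'pack_1',pu)
    D[n,'u']=[dict(rect=[0,0],pixels=m)]
go('t1',(0,0),None,'u',130,156,0,14,499,-407,-.2)
D['side','v']=[dict(rect=[0,0],pixels=near('side','tray_1',(286,270)))]
pickle.dump(T,open('T0.pkl','wb'))
dims=dict(p3=(96,47,0,25),p5=(96,47,0,25),p4=(96,25,0,47),p2=(96,47,25,50),p6=(96,47,3,28),t1=(130,156,0,14),t2=(130,156,0,14),t3=(130,156,0,14))
for n,roi in(('top',(90,105,280,130)),('side',(190,120,200,190))):
    u,v,w,h=roi;k=800//w if n=='top' else 3
    k=2.85 if n=='top' else 3.1
    I=cv2.resize(im[n][v:v+h,u:u+w][:,:,::-1],None,fx=k,fy=k,interpolation=cv2.INTER_CUBIC)
    for a,d in dims.items():
        p=T[a]; P=(proj(n,box(*p,d[0],d[1],d[2],d[3]))+.5-[u,v])*k-.5
        cv2.polylines(I,[cv2.convexHull(np.round(P).astype(np.int32))],True,(0,0,255) if a[0]=='p' else (255,0,0),1)
        e=(proj(n,[[p[0]+30*np.cos(p[2]),p[1]+30*np.sin(p[2]),d[3]]])[0]+.5-[u,v])*k
        cv2.circle(I,tuple(int(i) for i in e),2,(0,255,0),-1)
    cv2.imwrite(f'pics/fit_{n}.png',I)
E
python3 fit0.py
```

```text
p3 [449.6  77. ] -15.8 cost 0.367
p5 [ 600.6 -198.1] -6.4 cost 0.182
p5top [ 600.6 -198.4] -7.0 cost 0.097
p4 [580.5 201.4] 65.6 cost 0.266
p4top [580.6 199.9] 66.5 cost 0.133
p2 [ 441.4 -106.2] 6.2 cost 0.379
p2top [ 441.6 -106.5] 6.8 cost 0.115
p6 [ 505.5 -359.2] -17.1 cost 0.161
t2 [647.8  -3.5] 13.9 cost 0.100
t2top [648.4  -5.3] 14.0 cost 0.039
t3 [500.4 383.5] 18.1 cost 0.306
t3top [500.1 383.9] 18.5 cost 0.034
t1 [ 497.3 -396.2] -17.8 cost 0.056
```

View pics/fit_top.png

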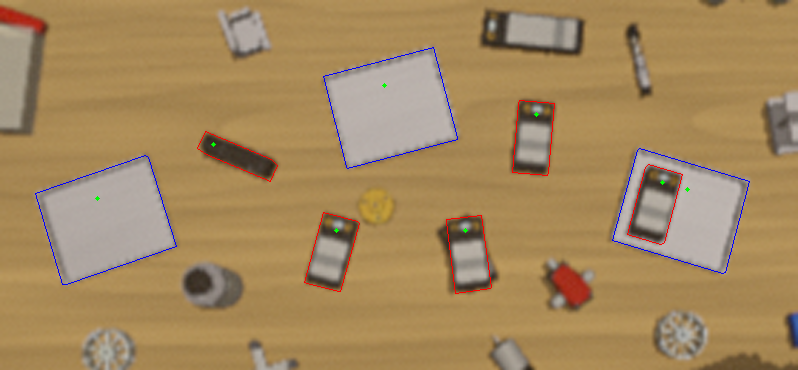

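View pics/fit_side.png

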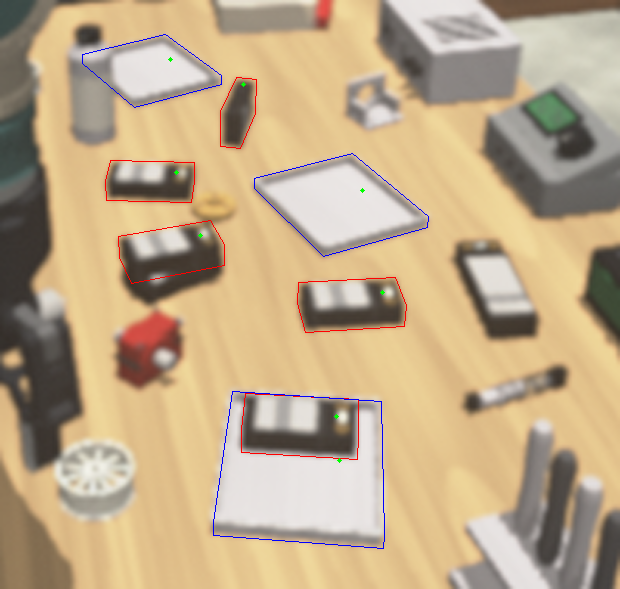

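```bash
cat >> h.py <<'E'
def pose():
    s=bot.get_state(); M=R.from_rotvec(s['tcp_rot']).as_matrix()
    return s,s['eef_pos'],np.degrees(np.arctan2(M[1,0],M[0,0])),M
def plan(way,claw=1,p=None,phi=None,vmax=4.9,wmax=8.4,gain=1.0):
    """way: list of (x,y,z,phi) ; prints rows"""
    s,p0,f0,M=pose()
    p=p0.copy() if p is None else np.array(p,float); phi=f0 if phi is None else phi
    rows=[]
    for x,y,z,f in way:
        t=np.array([x,y,z],float); N=max(int(np.ceil(np.linalg.norm(t-p)/10/vmax)),int(np.ceil(abs(f-phi)/wmax)),1)
        for i in range(N):
            d=(t-p)/(N-i); df=(f-phi)/(N-i); c,sn=np.cos(np.radians(phi)),np.sin(np.radians(phi))
            r=[0,0,round(-df,1),round((c*d[0]+sn*d[1])/10,1),round((sn*d[0]-c*d[1])/10,1),round(-d[2]/10,1),claw]
            rows.append(r); p=p+10*np.array([c*r[3]+sn*r[4],sn*r[3]-c*r[4],-r[5]]); phi-=r[2]
    print(len(rows),str(rows).replace(' ',''))
    return p,phi
def rep():
    s,p,f,M=pose(); print('t %.2f'%s['time_s'],np.round(p,1),'phi %.1f'%f,'tilt %.1f'%np.degrees(np.arccos(-M[2,2])),'F',np.round(s['wrist_force'],1),'w %.3f'%s['grip_width'],'q',np.round(s['joints'],2))
E
python3 - <<'E'
from h import *
print('can',ray('side',[[219.7,165]],0), ray('top',[[90+232/2.85,105+286/2.85]],0))
rep(); plan([(442,-106,130,96.5)])
E
```

```text
can [[400.603334   210.53592461   0.        ]] [[406.09785816 212.28946586   0.        ]]
t 0.50 [ 266.1 -565.5  242.3] phi -64.8 tilt 0.0 F [0.1 0.4 0.4] w 1.001 q [-1.23  0.28 -0.03  1.27 -0.    1.47]
20 [[0,0,np.float64(-8.1),np.float64(-1.7),np.float64(-1.8),np.float64(0.6),1],[0,0,np.float64(-8.1),np.float64(-1.4),np.float64(-2.0),np.float64(0.6),1],[0,0,np.float64(-8.1),np.float64(-1.1),np.float64(-2.2),np.float64(0.6),1],[0,0,np.float64(-8.1),np.float64(-0.8),np.float64(-2.3),np.float64(0.6),1],[0,0,np.float64(-8.1),np.float64(-0.5),np.float64(-2.4),np.float64(0.6),1],[0,0,np.float64(-8.1),np.float64(-0.2),np.float64(-2.5),np.float64(0.5),1],[0,0,np.float64(-8.1),np.float64(0.2),np.float64(-2.5),np.float64(0.6),1],[0,0,np.float64(-8.0),np.float64(0.5),np.float64(-2.4),np.float64(0.5),1],[0,0,np.float64(-8.1),np.float64(0.9),np.float64(-2.3),np.float64(0.6),1],[0,0,np.float64(-8.0),np.float64(1.2),np.float64(-2.1),np.float64(0.5),1],[0,0,np.float64(-8.1),np.float64(1.5),np.float64(-2.0),np.float64(0.6),1],[0,0,np.float64(-8.0),np.float64(1.7),np.float64(-1.7),np.float64(0.5),1],[0,0,np.float64(-8.1),np.float64(2.0),np.float64(-1.5),np.float64(0.6),1],[0,0,np.float64(-8.0),np.float64(2.1),np.float64(-1.2),np.float64(0.5),1],[0,0,np.float64(-8.1),np.float64(2.3),np.float64(-0.9),np.float64(0.6),1],[0,0,np.float64(-8.0),np.float64(2.4),np.float64(-0.5),np.float64(0.5),1],[0,0,np.float64(-8.1),np.float64(2.5),np.float64(-0.2),np.float64(0.6),1],[0,0,np.float64(-8.0),np.float64(2.4),np.float64(0.1),np.float64(0.5),1],[0,0,np.float64(-8.1),np.float64(2.4),np.float64(0.5),np.float64(0.6),1],[0,0,np.float64(-8.0),np.float64(2.3),np.float64(0.8),np.float64(0.5),1]]
```

Call:
{"fn": "step_arm", "kwargs": {"rows": [[[0,0,-8.1,-1.7,-1.8,0.6,1],[0,0,-8.1,-1.4,-2.0,0.6,1],[0,0,-8.1,-1.1,-2.2,0.6,1],[0,0,-8.1,-0.8,-2.3,0.6,1],[0,0,-8.1,-0.5,-2.4,0.6,1],[0,0,-8.1,-0.2,-2.5,0.5,1],[0,0,-8.1,0.2,-2.5,0.6,1],[0,0,-8.0,0.5,-2.4,0.5,1],[0,0,-8.1,0.9,-2.3,0.6,1],[0,0,-8.0,1.2,-2.1,0.5,1],[0,0,-8.1,1.5,-2.0,0.6,1],[0,0,-8.0,1.7,-1.7,0.5,1],[0,0,-8.1,2.0,-1.5,0.6,1],[0,0,-8.0,2.1,-1.2,0.5,1],[0,0,-8.1,2.3,-0.9,0.6,1],[0,0,-8.0,2.4,-0.5,0.5,1],[0,0,-8.1,2.5,-0.2,0.6,1],[0,0,-8.0,2.4,0.1,0.5,1],[0,0,-8.1,2.4,0.5,0.6,1],[0,0,-8.0,2.3,0.8,0.5,1]]]}}

```text
time_s: 2.5
eef_pos: [424.8, -86.9, 128.4]
tcp_rot: [1.949, 2.445, -0.004]
wrist_force: [-0.4, -0.1, -0.1]
grip_width: 1.003
```

```bash
sed -i 's/rows.append(r)/r=[float(v) for v in r]; rows.append(r)/; s/rows).replace/rows).replace(".0,",",").replace/' h.py
python3 - <<'E'
from h import *
rep(); plan([(442,-106,130,96.5),(442,-106,42,96.5)])
E
```

```text
t 2.50 [424.8 -86.9 128.4] phi 102.9 tilt 0.9 F [-0.4 -0.1 -0.1] w 1.003 q [-0.35  0.02 -0.58  0.95 -0.01 -0.57]
3 [[0,0,6.4,-2.2,1.3,-0.2,1.0],[0,0,-0,-0,-0,4.4,1.0],[0,0,-0,-0.1,-0,4.4,1.0]]
```

Call:
{"fn": "step_arm", "kwargs": {"rows": [[[0,0,0,0,0,0,1],[0,0,0,0,0,0,1]]]}}

```text
time_s: 2.7
eef_pos: [424.6, -84.5, 128.1]
tcp_rot: [1.943, 2.45, -0.004]
wrist_force: [-0.4, -0.1, 0.4]
grip_width: 1.0
```

Run:
```python
from h import *
rep(); plan([(442,-106,70,96.5)])
```

```text
t 2.70 [424.6 -84.5 128.1] phi 103.2 tilt 0.8 F [-0.4 -0.1  0.4] w 1.000 q [-0.34  0.02 -0.58  0.95 -0.01 -0.57]
2 [[0,0,3.3,-1.2,0.6,2.9,1.0],[0,0,3.4,-1.3,0.7,2.9,1.0]]
```

Call:
{"fn": "step_arm", "kwargs": {"rows": [[[0,0,3.3,-1.2,0.6,2.9,1],[0,0,3.4,-1.3,0.7,2.5,1],[0,0,0,0,0,0,1]]]}}

```text
time_s: 3.0
eef_pos: [445.7, -110.2, 75.8]
tcp_rot: [2.09, 2.317, 0.0]
wrist_force: [-0.2, 0.8, -1.1]
grip_width: 1.0
```

```bash
cat >> h.py <<'E'
def tiltfix():
    s,p,f,M=pose(); c,sn=np.cos(np.radians(f)),np.sin(np.radians(f))
    Dm=np.array([[c,sn,0],[sn,-c,0],[0,0,-1.]])
    print('tiltfix deg',np.round(np.degrees(R.from_matrix(M.T@Dm).as_rotvec()),1))
E
python3 - <<'E'
from h import *
rep(); tiltfix();plan([(442,-106,42,96.5)])
E
```

```text
t 3.00 [ 445.7 -110.2   75.8] phi 95.9 tilt 1.2 F [-0.2  0.8 -1.1] w 1.000 q [-0.38  0.13 -0.6   0.82 -0.01 -0.48]
tiltfix deg [0.8 0.9 0. ]
1 [[0,0,-0.6,0.5,-0.3,3.4,1.0]]
```

Call:
{"fn": "step_arm", "kwargs": {"rows": [[[0.8,0.9,-0.6,0.4,-0.3,1.7,1],[0,0,0,0,0,1.5,1],[0,0,0,0,0,0,1]]]}}

```text
time_s: 3.3
eef_pos: [443.1, -109.3, 45.2]
tcp_rot: [2.095, 2.339, 0.001]
wrist_force: [-1.0, 0.6, 0.1]
grip_width: 0.994
```

Run:
```python
from h import *
rep(); tiltfix();plan([(442,-106,42,96.5)])
```

```text
t 3.30 [ 443.1 -109.3   45.2] phi 96.3 tilt 0.1 F [-1.   0.6  0.1] w 0.994 q [-0.38  0.18 -0.62  0.77  0.   -0.49]
tiltfix deg [0.1 0.  0. ]
1 [[0,0,-0.2,0.3,-0.1,0.3,1.0]]
```

Call:
{"fn": "step_arm", "kwargs": {"rows": [[[0,0,0,0.3,0,0.3,1],[0,0,0,0,0,0,0.6],[0,0,0,0,0,0,0.3],[0,0,0,0,0,0,0.3],[0,0,0,0,0,0,0.3],[0,0,0,0,0,0,0.3]]]}}

```text
time_s: 3.9
eef_pos: [444.9, -107.2, 46.6]
tcp_rot: [2.093, 2.334, 0.005]
wrist_force: [0.4, -0.2, -2.2]
grip_width: 0.532
```

Run:
```python
from h import *
rep()
for n,c in(('side',(215,170,130,100)),('top',(200,150,110,80))):
    im=bot.capture(n); u,v,w,h=c
    cv2.imwrite(f'pics/g1_{n}.png',cv2.resize(im[v:v+h,u:u+w][:,:,::-1],None,fx=5,fy=5,interpolation=cv2.INTER_CUBIC))
```

```text
t 3.90 [ 444.9 -107.2   46.6] phi 96.2 tilt 0.4 F [ 0.4 -0.2 -2.2] w 0.532 q [-0.38  0.18 -0.62  0.77  0.   -0.49]
```

View pics/g1_side.png

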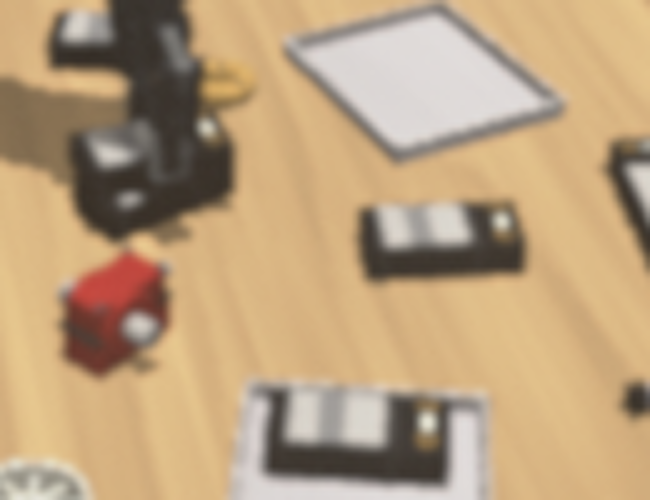

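Call:
{"fn": "step_arm", "kwargs": {"rows": [[[0,0,0,0,0,-1,0.2],[0,0,0,0,0,-2,0.2],[0,0,0,0,0,-3,0.2],[0,0,0,0,0,-2,0.2],[0,0,0,0,0,0,0.2]]]}}

```text
time_s: 4.5
eef_pos: [442.0, -106.2, 129.1]
tcp_rot: [2.096, 2.338, 0.002]
wrist_force: [0.9, 0.2, -1.4]
grip_width: 0.532
```

Run:
```python
from h import *
import pickle
rep(); tiltfix()
im={n:bot.capture(n) for n in('side','top')}
D={(n,'pack_1'):bot.masks_of(n,'pack_1') for n in im}
pickle.dump((im,D),open('d1.pkl','wb'))
n='side';im=im[n]
cv2.imwrite(f'pics/g2_{n}.png',cv2.resize(im[150:270,200:330][:,:,::-1],None,fx=5,fy=5,interpolation=cv2.INTER_CUBIC))
plan([(643,30,110,104)],claw=.2)
```

```text
t 4.50 [ 442.  -106.2  129.1] phi 96.2 tilt 0.1 F [ 0.9  0.2 -1.4] w 0.532 q [-0.38  0.07 -0.53  0.97  0.   -0.49]
tiltfix deg [0.1 0.  0. ]
6 [[0,0,-1.3,1.9,3.6,0.3,0.2],[0,0,-1.3,1.8,3.7,0.2,0.2],[0,0,-1.3,1.7,3.7,0.3,0.2],[0,0,-1.3,1.6,3.7,0.2,0.2],[0,0,-1.3,1.5,3.8,0.3,0.2],[0,0,-1.3,1.4,3.8,0.2,0.2]]
```

View pics/g2_side.png

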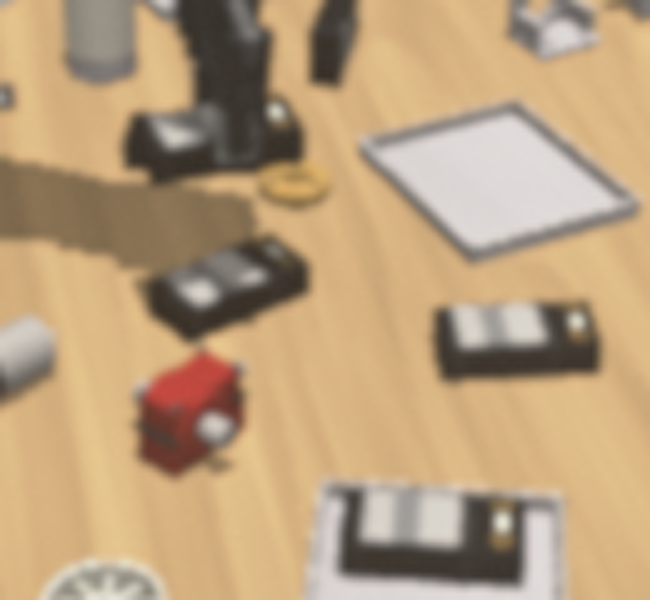

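Call:
{"fn": "step_arm", "kwargs": {"rows": [[[0,0,-1.3,1.9,3.6,0.3,0.2],[0,0,-1.3,1.8,3.7,0.2,0.2],[0,0,-1.3,1.7,3.7,0.3,0.2],[0,0,-1.3,1.6,3.7,0.2,0.2],[0,0,-1.3,1.5,3.0,0.3,0.2],[0,0,-1.3,1.4,2.0,0.2,0.2],[0,0,0,0,0,0,0.2],[0,0,0,0,0,0,0.2]]]}}

```text
time_s: 5.5
eef_pos: [613.7, 30.1, 91.8]
tcp_rot: [-1.915, -2.457, 0.023]
wrist_force: [-0.3, -0.1, -1.8]
grip_width: 0.532
```

Run:
```python
from h import *
rep(); tiltfix()
plan([(643,30,40,104)],claw=.2)
rep();bot.capture('side'); rep(); bot.capture('top'); rep()
```

```text
t 5.50 [613.7  30.1  91.8] phi 104.1 tilt 1.8 F [-0.3 -0.1 -1.8] w 0.532 q [-0.06  0.39 -0.2   1.01  0.   -0.3 ]
tiltfix deg [-1.6 -0.7  0. ]
2 [[0,0,0.1,-0.4,1.4,2.6,0.2],[0,0,0,-0.3,1.4,2.6,0.2]]
t 5.50 [613.7  30.1  91.8] phi 104.1 tilt 1.8 F [-0.3 -0.1 -1.8] w 0.532 q [-0.06  0.39 -0.2   1.01  0.   -0.3 ]
t 5.55 [613.4  30.   91.7] phi 104.1 tilt 1.8 F [ 0.9  0.1 -3.4] w 0.532 q [-0.06  0.39 -0.21  1.01  0.   -0.3 ]
t 5.60 [613.3  29.5  92.3] phi 104.1 tilt 1.7 F [ 0.1 -1.1 -2.7] w 0.533 q [-0.06  0.39 -0.21  1.01  0.   -0.3 ]
```

Call:
{"fn": "step_arm", "kwargs": {"rows": [[[-0.8,-0.4,0,-0.4,1.4,1.5,0.2],[-0.8,-0.3,0,-0.3,1.4,1.5,0.2],[0,0,0,0,0,0,0.2],[0,0,0,0,0,0,0.2]]]}}

```text
time_s: 6.0
eef_pos: [638.0, 26.3, 60.9]
tcp_rot: [-1.937, -2.471, 0.004]
wrist_force: [0.6, 0.7, -1.9]
grip_width: 0.531
```

Run:
```python
from h import *
rep(); tiltfix()
plan([(643,30,24,104)],claw=.2)
```

```text
t 6.00 [638.   26.3  60.9] phi 103.8 tilt 0.2 F [ 0.6  0.7 -1.9] w 0.531 q [-0.06  0.44 -0.2   0.93 -0.   -0.3 ]
tiltfix deg [-0.2  0.  -0. ]
1 [[0,0,-0.2,0.2,0.6,3.7,0.2]]
```

Call:
{"fn": "step_arm", "kwargs": {"rows": [[[0,0,0,0.2,0.3,1.4,0.2],[0,0,0,0.1,0.1,0.9,0.2],[0,0,0,0,0,0,0.2],[0,0,0,0,0,0.4,0.2],[0,0,0,0,0,0.4,0.2]]]}}

```text
time_s: 6.5
eef_pos: [640.1, 29.5, 29.6]
tcp_rot: [-1.94, -2.47, 0.003]
wrist_force: [-0.1, 0.1, -2.2]
grip_width: 0.533
```

Run:
```python
from h import *
rep(); tiltfix()
plan([(643,30,24,104)],claw=.2)
im=bot.capture('side')
cv2.imwrite(f'pics/g3.png',cv2.resize(im[130:230,240:360][:,:,::-1],None,fx=6,fy=6,interpolation=cv2.INTER_CUBIC))
```

```text
t 6.50 [640.1  29.5  29.6] phi 103.7 tilt 0.1 F [-0.1  0.1 -2.2] w 0.533 q [-0.05  0.48 -0.22  0.88 -0.   -0.29]
tiltfix deg [-0.1  0.  -0. ]
1 [[0,0,-0.3,-0,0.3,0.6,0.2]]
```

View pics/g3.png

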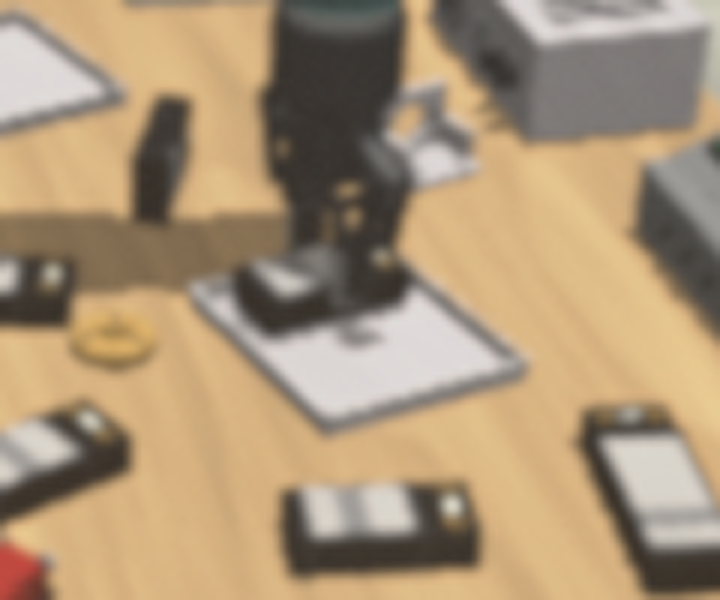

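Pack_2 hangs just above the tray_2 floor, well inside the rim. Lower in small steps to contact.

Call:
{"fn": "step_arm", "kwargs": {"rows": [[[0,0,0,0,0.1,0.3,0.2],[0,0,0,0,0,0.3,0.2],[0,0,0,0,0,0.2,0.2]]]}}

```text
time_s: 6.85
eef_pos: [641.1, 29.8, 23.8]
tcp_rot: [-1.939, -2.47, 0.004]
wrist_force: [-8.0, 0.6, 17.2]
grip_width: 0.534
```

Run:
```python
from h import *
rep(); bot.capture('side'); rep()
```

```text
t 6.85 [641.1  29.8  23.8] phi 103.7 tilt 0.2 F [-8.   0.6 17.2] w 0.534 q [-0.05  0.49 -0.22  0.87 -0.   -0.29]
t 6.90 [641.1  29.8  23.8] phi 103.7 tilt 0.2 F [-4.9 -0.5  9.3] w 0.533 q [-0.05  0.49 -0.22  0.87 -0.   -0.29]
```

Call:
{"fn": "step_arm", "kwargs": {"rows": [[[0,0,0,0,0,0,0.6],[0,0,0,0,0,0,0.68],[0,0,0,0,0,0,0.7],[0,0,0,0,0,-1,0.7],[0,0,0,0,0,-3,0.8],[0,0,0,0,0,-4,1],[0,0,0,0,0,-1,1]]]}}

```text
time_s: 7.6
eef_pos: [641.3, 30.0, 116.9]
tcp_rot: [-1.939, -2.469, 0.006]
wrist_force: [1.1, 0.7, 0.3]
grip_width: 0.996
```

Run:
```python
from h import *
rep(); tiltfix()
plan([(449.6,77,110,74.2)],claw=1)
im=bot.capture('side')
cv2.imwrite(f'pics/g4.png',cv2.resize(im[130:230,240:360][:,:,::-1],None,fx=6,fy=6,interpolation=cv2.INTER_CUBIC))
```

```text
t 7.60 [641.3  30.  116.9] phi 103.7 tilt 0.3 F [1.1 0.7 0.3] w 0.996 q [-0.05  0.39 -0.14  1.04 -0.   -0.29]
tiltfix deg [-0.3  0.  -0. ]
5 [[0,0,5.9,1.8,-3.5,0.1,1.0],[0,0,5.9,1.5,-3.7,0.1,1.0],[0,0,5.9,1.1,-3.8,0.2,1.0],[0,0,5.9,0.6,-3.9,0.1,1.0],[0,0,5.9,0.3,-3.9,0.2,1.0]]
```

View pics/g4.png

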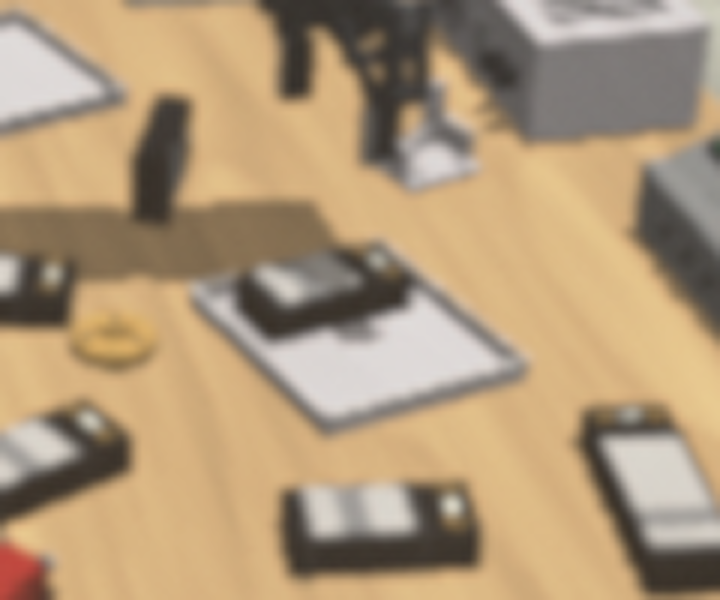

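Pack_2 lies flat in the far half of tray_2, inside the rim. Next: pack_3.

Call:
{"fn": "step_arm", "kwargs": {"rows": [[[0,0,5.9,1.8,-3.5,0.1,1],[0,0,5.9,1.5,-3.7,0.1,1],[0,0,5.9,1.1,-3.8,0.2,1],[0,0,5.9,0.6,-3.5,0.1,1],[0,0,5,0.3,-2,0.2,1],[0,0,0,0,0,0,1],[0,0,0,0,0,0,1]]]}}

```text
time_s: 8.35
eef_pos: [465.2, 75.1, 106.1]
tcp_rot: [-2.507, -1.889, 0.009]
wrist_force: [-0.8, -0.5, 0.7]
grip_width: 1.002
```

Run:
```python
from h import *
rep(); tiltfix()
plan([(449.6,77,65,74.2)],claw=1)
```

```text
t 8.35 [465.2  75.1 106.1] phi 74.0 tilt 0.4 F [-0.8 -0.5  0.7] w 1.002 q [ 0.02  0.13 -0.52  0.93 -0.    0.3 ]
tiltfix deg [-0.3  0.2 -0. ]
1 [[0,0,-0.2,-0.2,-1.5,4.1,1.0]]
```

Call:
{"fn": "step_arm", "kwargs": {"rows": [[[-0.3,0.2,-0.2,-0.2,-1.5,2.5,1],[0,0,0,0,0,2,1],[0,0,0,0,0,0,1],[0,0,0,0,0,0,1]]]}}

```text
time_s: 8.75
eef_pos: [456.4, 76.4, 61.3]
tcp_rot: [2.5, 1.896, 0.008]
wrist_force: [-0.5, -0.3, 0.7]
grip_width: 1.0
```

Run:
```python
from h import *
rep(); tiltfix()
plan([(449.6,77,17,74.2)],claw=1)
```

```text
t 8.75 [456.4  76.4  61.3] phi 74.4 tilt 0.4 F [-0.5 -0.3  0.7] w 1.000 q [ 0.03  0.17 -0.59  0.81 -0.    0.3 ]
tiltfix deg [ 0.4 -0.1 -0. ]
1 [[0,0,0.2,-0.1,-0.7,4.4,1.0]]
```

Call:
{"fn": "step_arm", "kwargs": {"rows": [[[0.3,0,0.2,-0.1,-0.6,2,1],[0,0,0,0,0,1.5,1],[0,0,0,0,0,0.8,1],[0,0,0,0,0,0,1]]]}}

```text
time_s: 9.15
eef_pos: [458.9, 76.5, 21.2]
tcp_rot: [2.501, 1.891, 0.016]
wrist_force: [0.9, -0.4, -0.1]
grip_width: 1.002
```

Run:
```python
from h import *
rep(); tiltfix()
plan([(449.6,77,17,74.2)],claw=1)
im=bot.capture('side')
cv2.imwrite(f'pics/g5.png',cv2.resize(im[130:230,190:310][:,:,::-1],None,fx=6,fy=6,interpolation=cv2.INTER_CUBIC))
```

```text
t 9.15 [458.9  76.5  21.2] phi 74.2 tilt 0.7 F [ 0.9 -0.4 -0.1] w 1.002 q [ 0.03  0.23 -0.63  0.7   0.    0.3 ]
tiltfix deg [ 0.6 -0.3 -0. ]
1 [[0,0,-0,-0.2,-0.9,0.4,1.0]]
```

View pics/g5.png

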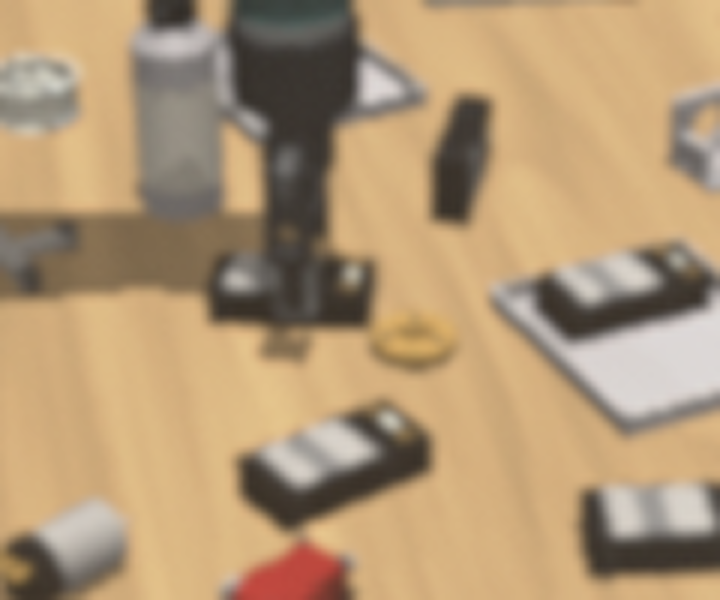

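Call:
{"fn": "step_arm", "kwargs": {"rows": [[[0.5,-0.3,0,-0.1,-0.8,0.5,1],[0,0,0,0,0,0.1,0.7],[0,0,0,0,0,0,0.4],[0,0,0,0,0,0,0.2],[0,0,0,0,0,0,0.2],[0,0,0,0,0,0,0.2],[0,0,0,0,0,0,0.2]]]}}

```text
time_s: 9.9
eef_pos: [453.6, 77.8, 18.2]
tcp_rot: [2.501, 1.891, 0.008]
wrist_force: [1.5, -0.3, -2.9]
grip_width: 0.535
```

Run:
```python
from h import *
rep(); tiltfix()
```

```text
t 9.90 [453.6  77.8  18.2] phi 74.2 tilt 0.4 F [ 1.5 -0.3 -2.9] w 0.535 q [ 0.03  0.23 -0.64  0.7  -0.    0.31]
tiltfix deg [ 0.4 -0.  -0. ]
```

Call:
{"fn": "step_arm", "kwargs": {"rows": [[[0,0,0,0,0,-1,0.2],[0,0,0,0,0,-3,0.2],[0,0,0,0,0,-4,0.2],[0,0,0,0,0,-4,0.2],[0,0,0,0,0,-2,0.2]]]}}

```text
time_s: 10.4
eef_pos: [447.4, 77.9, 160.4]
tcp_rot: [-2.505, -1.894, 0.008]
wrist_force: [1.4, -0.4, -1.5]
grip_width: 0.531
```

Run:
```python
from h import *
rep(); tiltfix()
plan([(555,230,190,93),(493,418,150,108.4)],claw=.2)
```

```text
t 10.40 [447.4  77.9 160.4] phi 74.2 tilt 0.3 F [ 1.4 -0.4 -1.5] w 0.531 q [ 0.03  0.04 -0.49  1.05 -0.    0.31]
tiltfix deg [-0.2  0.2 -0. ]
9 [[0,0,-4.7,4.4,1.6,-0.7,0.2],[0,0,-4.7,4.2,1.9,-0.8,0.2],[0,0,-4.7,4.1,2.2,-0.7,0.2],[0,0,-4.7,3.9,2.6,-0.8,0.2],[0,0,-3.1,3.8,-1,0.8,0.2],[0,0,-3.1,3.9,-0.8,0.8,0.2],[0,0,-3.1,3.9,-0.7,0.8,0.2],[0,0,-3.1,3.9,-0.4,0.8,0.2],[0,0,-3,4,-0.2,0.8,0.2]]
```

Call:
{"fn": "step_arm", "kwargs": {"rows": [[[0,0,-4.7,4.4,1.6,-0.7,0.2],[0,0,-4.7,4.2,1.9,-0.8,0.2],[0,0,-4.7,4.1,2.2,-0.7,0.2],[0,0,-4.7,3.9,2.6,-0.8,0.2],[0,0,-3.1,3.8,-1,0.8,0.2],[0,0,-3.1,3.9,-0.8,0.8,0.2],[0,0,-3.1,3.9,-0.7,0.8,0.2],[0,0,-3.1,3,-0.4,0.8,0.2],[0,0,-3,2,-0.2,0.8,0.2],[0,0,0,0,0,0,0.2],[0,0,0,0,0,0,0.2]]]}}

```text
time_s: 11.5
eef_pos: [503.3, 402.2, 160.6]
tcp_rot: [1.808, 2.56, 0.009]
wrist_force: [-0.7, 0.5, -1.8]
grip_width: 0.538
```

Run:
```python
from h import *
rep(); tiltfix()
plan([(493,418,60,108.4)],claw=.2)
im=bot.capture('top')
cv2.imwrite(f'pics/g6.png',cv2.resize(im[120:240,60:220][:,:,::-1],None,fx=5,fy=5,interpolation=cv2.INTER_CUBIC))
```

```text
t 11.50 [503.3 402.2 160.6] phi 109.5 tilt 0.5 F [-0.7  0.5 -1.8] w 0.538 q [ 0.58  0.36 -0.1   1.11 -0.01  0.23]
tiltfix deg [0.5 0.2 0. ]
3 [[0,0,0.4,0.6,-0.1,3.4,0.2],[0,0,0.4,0.6,-0.2,3.3,0.2],[0,0,0.3,0.6,-0.2,3.4,0.2]]
```

View pics/g6.png

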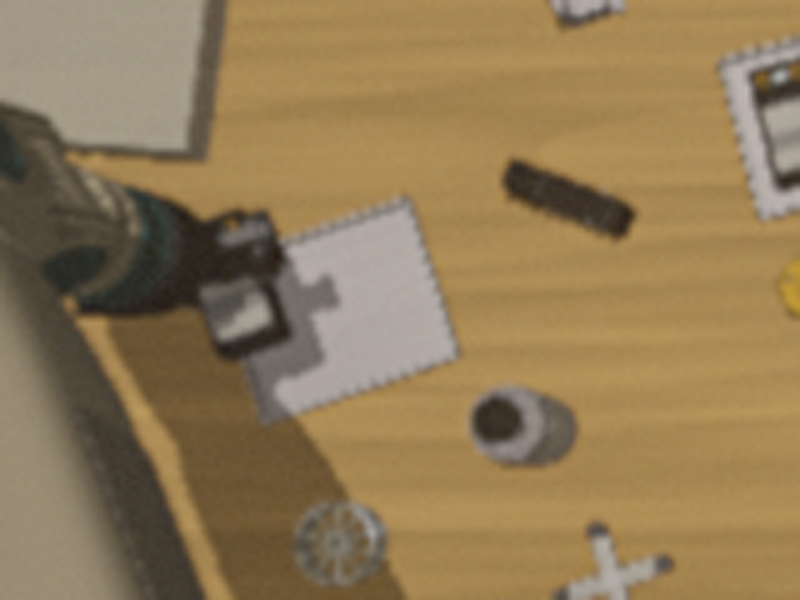

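Call:
{"fn": "step_arm", "kwargs": {"rows": [[[0.4,0.2,0.4,0.6,-0.1,3.4,0.2],[0,0,0.4,0.6,-0.2,3.3,0.2],[0,0,0.3,0.4,-0.2,2.5,0.2],[0,0,0,0,0,0,0.2],[0,0,0,0,0,0,0.2]]]}}

```text
time_s: 12.05
eef_pos: [500.0, 412.2, 72.0]
tcp_rot: [1.848, 2.534, 0.014]
wrist_force: [0.3, 0.9, -1.0]
grip_width: 0.534
```

Run:
```python
from h import *
rep(); tiltfix()
plan([(493,418,28,108.4)],claw=.2)
```

```text
t 12.05 [500.  412.2  72. ] phi 107.8 tilt 0.6 F [ 0.3  0.9 -1. ] w 0.534 q [ 0.59  0.44 -0.18  0.94 -0.    0.28]
tiltfix deg [ 0.6 -0.1 -0. ]
1 [[0,0,-0.6,0.8,-0.5,4.4,0.2]]
```

Call:
{"fn": "step_arm", "kwargs": {"rows": [[[0.5,0,-0.6,0.7,-0.6,1.5,0.2],[0,0,0,0,0,1.2,0.2],[0,0,0,0,0,0.8,0.2],[0,0,0,0,0,0,0.2],[0,0,0,0,0,0,0.2]]]}}

```text
time_s: 12.55
eef_pos: [495.6, 418.1, 39.1]
tcp_rot: [1.838, 2.545, 0.013]
wrist_force: [1.0, -0.0, -1.6]
grip_width: 0.529
```

Run:
```python
from h import *
rep(); tiltfix()
plan([(493,418,21,108.4)],claw=.2)
im=bot.capture('side')
cv2.imwrite(f'pics/g7.png',cv2.resize(im[110:180,200:300][:,:,::-1],None,fx=7,fy=7,interpolation=cv2.INTER_CUBIC))
```

```text
t 12.55 [495.6 418.1  39.1] phi 108.3 tilt 0.5 F [ 1.  -0.  -1.6] w 0.529 q [ 0.6   0.48 -0.2   0.89  0.    0.28]
tiltfix deg [ 0.5 -0.2 -0. ]
1 [[0,0,-0.1,0.1,-0.2,1.8,0.2]]
```

View pics/g7.png

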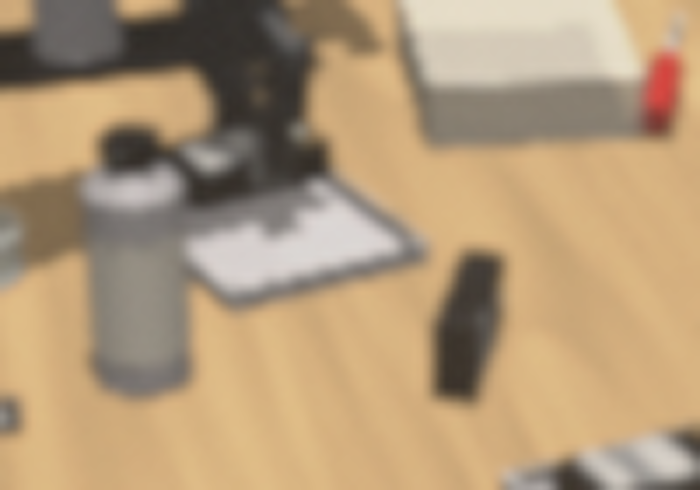

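Call:
{"fn": "step_arm", "kwargs": {"rows": [[[0.4,-0.2,0,0.1,-0.3,0.6,0.2],[0,0,0,0,0,0.5,0.2],[0,0,0,0,0,0.3,0.2],[0,0,0,0,0,0.2,0.2]]]}}

```text
time_s: 13.0
eef_pos: [493.0, 418.8, 23.1]
tcp_rot: [1.838, 2.545, 0.003]
wrist_force: [0.2, -0.5, -0.9]
grip_width: 0.535
```

Run:
```python
from h import *
rep(); tiltfix()
```

```text
t 13.00 [493.  418.8  23.1] phi 108.3 tilt 0.2 F [ 0.2 -0.5 -0.9] w 0.535 q [ 0.6   0.49 -0.21  0.86 -0.    0.29]
tiltfix deg [0.1 0.  0. ]
```

Call:
{"fn": "step_arm", "kwargs": {"rows": [[[0,0,0,0,0,0.2,0.2],[0,0,0,0,0,0.1,0.2]]]}}

```text
time_s: 13.2
eef_pos: [493.0, 418.8, 20.9]
tcp_rot: [1.838, 2.545, 0.002]
wrist_force: [-3.4, -2.5, 10.9]
grip_width: 0.537
```

Call:
{"fn": "step_arm", "kwargs": {"rows": [[[0,0,0,0,0,0,0.6],[0,0,0,0,0,0,0.68],[0,0,0,0,0,0,0.7],[0,0,0,0,0,-1,0.7],[0,0,0,0,0,-3,0.8],[0,0,0,0,0,-4,1],[0,0,0,0,0,-3,1]]]}}

```text
time_s: 13.9
eef_pos: [489.9, 416.7, 130.7]
tcp_rot: [-1.839, -2.546, 0.012]
wrist_force: [0.8, 0.3, -0.6]
grip_width: 1.0
```

Run:
```python
from h import *
rep(); tiltfix()
plan([(580.5,200.5,110,156)],claw=1)
for n,c in(('side',(200,110,100,70)),('top',(90,110,140,100))):
    im=bot.capture(n); u,v,w,h=c
    cv2.imwrite(f'pics/g8_{n}.png',cv2.resize(im[v:v+h,u:u+w][:,:,::-1],None,fx=5,fy=5,interpolation=cv2.INTER_CUBIC))
```

```text
t 13.90 [489.9 416.7 130.7] phi 108.3 tilt 0.4 F [ 0.8  0.3 -0.6] w 1.000 q [ 0.6   0.39 -0.12  1.07 -0.    0.29]
tiltfix deg [-0.4  0.2 -0. ]
6 [[0,0,-7.9,-3.9,0.3,0.3,1.0],[0,0,-8,-3.9,-0.2,0.4,1.0],[0,0,-7.9,-3.8,-0.8,0.3,1.0],[0,0,-8,-3.7,-1.3,0.4,1.0],[0,0,-7.9,-3.5,-1.8,0.3,1.0],[0,0,-8,-3.2,-2.3,0.4,1.0]]
```

View pics/g8_side.png

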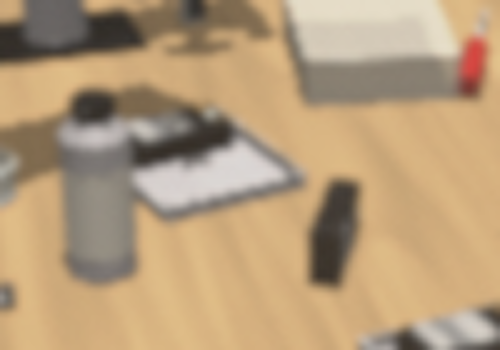

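View pics/g8_top.png

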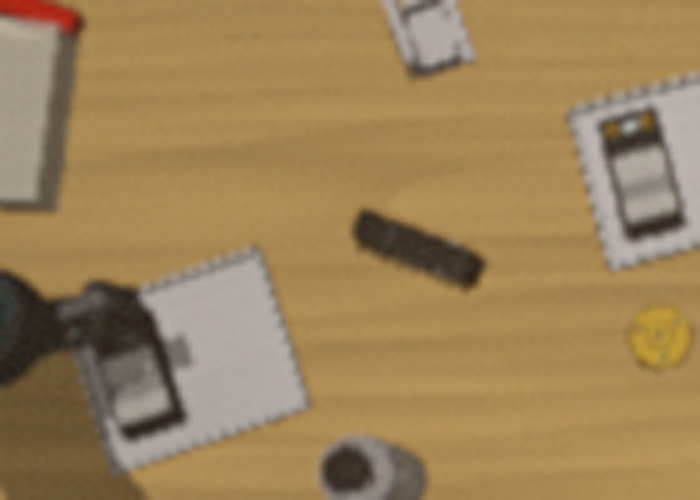

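Call:
{"fn": "step_arm", "kwargs": {"rows": [[[0,0,-7.9,-3.9,0.3,0.3,1],[0,0,-8,-3.9,-0.2,0.4,1],[0,0,-7.9,-3.8,-0.8,0.3,1],[0,0,-8,-3.5,-1.3,0.4,1],[0,0,-7.9,-2.5,-1.5,0.3,1],[0,0,-5,-1.5,-1.2,0.4,1],[0,0,0,0,0,0,1],[0,0,0,0,0,0,1]]]}}

```text
time_s: 14.8
eef_pos: [573.3, 226.7, 114.8]
tcp_rot: [0.681, 3.061, 0.008]
wrist_force: [0.1, 0.4, 0.2]
grip_width: 1.002
```

Run:
```python
from h import *
rep(); tiltfix()
plan([(580.5,200.5,80,156)],claw=1)
```

```text
t 14.80 [573.3 226.7 114.8] phi 154.9 tilt 0.4 F [0.1 0.4 0.2] w 1.002 q [ 0.27  0.35 -0.21  1.    0.   -0.86]
tiltfix deg [0.3 0.2 0. ]
1 [[0,0,-1.1,-1.8,-2.1,3.5,1.0]]
```

Call:
{"fn": "step_arm", "kwargs": {"rows": [[[0.3,0.2,-1.1,-1.8,-2.1,1.5,1],[0,0,0,0,0,1.5,1],[0,0,0,0,0,0,1],[0,0,0,0,0,0,1]]]}}

```text
time_s: 15.2
eef_pos: [580.2, 203.9, 84.6]
tcp_rot: [0.65, 3.072, 0.004]
wrist_force: [0.4, 0.5, 0.2]
grip_width: 1.002
```

Run:
```python
from h import *
rep(); tiltfix()
plan([(580.5,200.5,32,156)],claw=1)
```

```text
t 15.20 [580.2 203.9  84.6] phi 156.1 tilt 0.2 F [0.4 0.5 0.2] w 1.002 q [ 0.23  0.38 -0.24  0.95  0.   -0.92]
tiltfix deg [0.2 0.  0. ]
2 [[0,0,0,-0.1,-0.1,2.6,1.0],[0,0,0.1,-0.1,-0.2,2.7,1.0]]
```

Call:
{"fn": "step_arm", "kwargs": {"rows": [[[0.2,0,0,-0.1,-0.2,2.6,1],[0,0,0,-0.1,-0.1,1.7,1],[0,0,0,0,0,0.6,1],[0,0,0,0,0,0,1]]]}}

```text
time_s: 15.6
eef_pos: [582.0, 205.3, 37.6]
tcp_rot: [0.644, 3.07, 0.004]
wrist_force: [-0.5, 0.1, 0.5]
grip_width: 0.997
```

Run:
```python
from h import *
rep(); tiltfix()
plan([(580.5,200.5,32,156)],claw=1)
im=bot.capture('side')
cv2.imwrite(f'pics/g9.png',cv2.resize(im[110:190,220:320][:,:,::-1],None,fx=7,fy=7,interpolation=cv2.INTER_CUBIC))
```

```text
t 15.60 [582.  205.3  37.6] phi 156.3 tilt 0.3 F [-0.5  0.1  0.5] w 0.997 q [ 0.23  0.43 -0.27  0.86  0.   -0.92]
tiltfix deg [0.2 0.2 0. ]
1 [[0,0,0.3,-0.1,-0.5,0.6,1.0]]
```

View pics/g9.png

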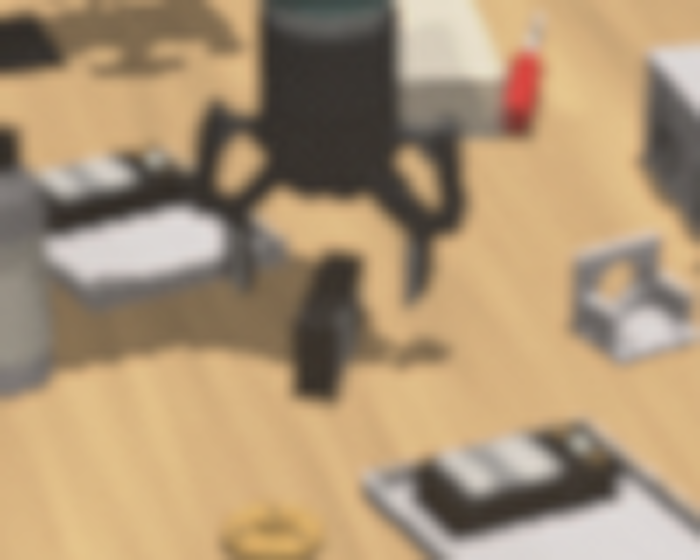

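Call:
{"fn": "step_arm", "kwargs": {"rows": [[[0.2,0.2,0.2,-0.1,-0.4,0.9,1],[0,0,0,0,0,0.1,0.7],[0,0,0,0,0,0,0.5],[0,0,0,0,0,0,0.4],[0,0,0,0,0,0,0.2],[0,0,0,0,0,0,0.1],[0,0,0,0,0,0,0.1],[0,0,0,0,0,0,0.1]]]}}

```text
time_s: 16.45
eef_pos: [584.2, 202.1, 31.0]
tcp_rot: [0.649, 3.068, 0.005]
wrist_force: [-0.2, -0.6, -0.3]
grip_width: 0.281
```

Run:
```python
from h import *
rep(); tiltfix()
im=bot.capture('side')
cv2.imwrite(f'pics/g10.png',cv2.resize(im[110:190,220:320][:,:,::-1],None,fx=7,fy=7,interpolation=cv2.INTER_CUBIC))
```

```text
t 16.45 [584.2 202.1  31. ] phi 156.1 tilt 0.4 F [-0.2 -0.6 -0.3] w 0.281 q [ 0.23  0.44 -0.28  0.84  0.   -0.93]
tiltfix deg [0.2 0.3 0. ]
```

View pics/g10.png

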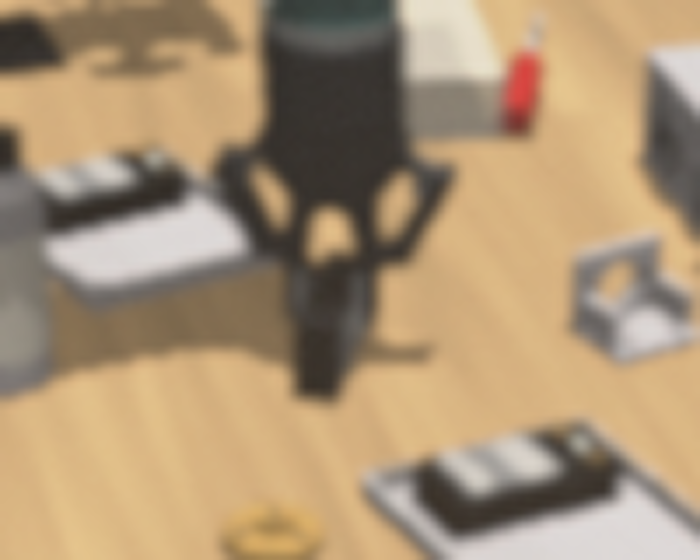

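Call:
{"fn": "step_arm", "kwargs": {"rows": [[[0,0,0,0,0,-1,0.1],[0,0,0,0,0,-3,0.1],[0,0,0,0,0,-3,0.1],[0,0,0,0,0,-2,0.1],[0,0,0,0,0,0,0.1]]]}}

```text
time_s: 17.0
eef_pos: [580.7, 201.2, 122.8]
tcp_rot: [-0.651, -3.073, 0.0]
wrist_force: [0.7, -0.0, -2.2]
grip_width: 0.281
```

Run:
```python
from h import *
rep(); tiltfix()
plan([(514,349.5,110,108.4)],claw=.1)
im=bot.capture('side')
cv2.imwrite(f'pics/g11.png',cv2.resize(im[90:170,220:320][:,:,::-1],None,fx=7,fy=7,interpolation=cv2.INTER_CUBIC))
```

```text
t 17.00 [580.7 201.2 122.8] phi 156.1 tilt 0.0 F [ 0.7 -0.  -2.2] w 0.281 q [ 0.23  0.34 -0.2   1.03 -0.   -0.93]
tiltfix deg [-0. -0.  0.]
6 [[0,0,7.9,2,1.8,0.2,0.1],[0,0,8,2.3,1.5,0.2,0.1],[0,0,7.9,2.4,1.2,0.2,0.1],[0,0,8,2.6,0.8,0.2,0.1],[0,0,7.9,2.7,0.5,0.2,0.1],[0,0,8,2.7,0.1,0.3,0.1]]
```

View pics/g11.png

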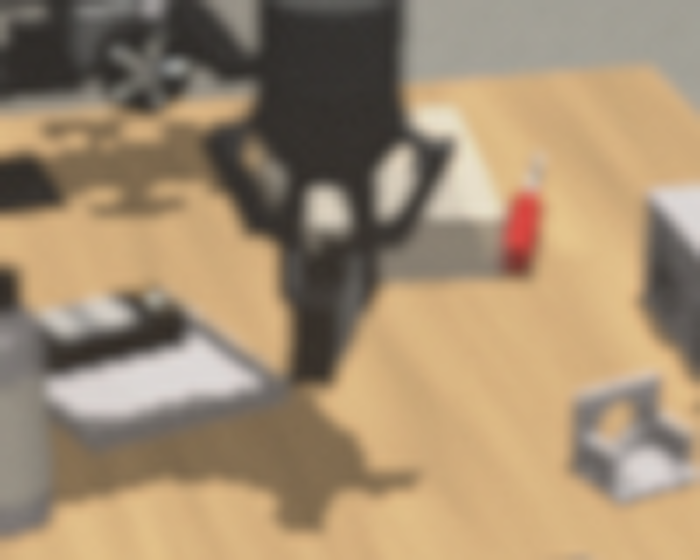

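Pack_4 is held upright. Moving over to tray_3.

Call:
{"fn": "step_arm", "kwargs": {"rows": [[[0,0,7.9,2,1.8,0.2,0.1],[0,0,8,2.3,1.5,0.2,0.1],[0,0,7.9,2.4,1.2,0.2,0.1],[0,0,8,2.6,0.8,0.2,0.1],[0,0,7.9,2.2,0.5,0.2,0.1],[0,0,4,1.5,0.1,0.3,0.1],[0,0,0,0,0,0,0.1],[0,0,0,0,0,0,0.1]]]}}

```text
time_s: 17.85
eef_pos: [512.7, 335.1, 95.0]
tcp_rot: [-1.784, -2.573, 0.03]
wrist_force: [0.6, 0.3, -2.8]
grip_width: 0.282
```

Run:
```python
from h import *
rep(); tiltfix()
plan([(514,349.5,65,108.4)],claw=.1)
```

```text
t 17.85 [512.7 335.1  95. ] phi 110.5 tilt 1.3 F [ 0.6  0.3 -2.8] w 0.282 q [ 0.47  0.38 -0.21  1.    0.    0.12]
tiltfix deg [-1.3  0.1 -0. ]
1 [[0,0,2.1,1.3,0.6,3,0.1]]
```

Call:
{"fn": "step_arm", "kwargs": {"rows": [[[-0.7,0.1,1,0.8,0.3,1.5,0.1],[-0.6,0,1,0.5,0.3,1.3,0.1],[0,0,0,0,0,0,0.1],[0,0,0,0,0,0,0.1]]]}}

```text
time_s: 18.25
eef_pos: [513.5, 345.6, 64.2]
tcp_rot: [1.835, 2.548, -0.006]
wrist_force: [0.8, 0.1, -2.5]
grip_width: 0.281
```

Run:
```python
from h import *
rep(); tiltfix()
plan([(514,349.5,38,108.4)],claw=.1)
```

```text
t 18.25 [513.5 345.6  64.2] phi 108.5 tilt 0.2 F [ 0.8  0.1 -2.5] w 0.281 q [ 0.49  0.41 -0.24  0.92 -0.    0.17]
tiltfix deg [-0.1  0.2 -0. ]
1 [[0,0,0.1,0.4,0.2,2.6,0.1]]
```

Call:
{"fn": "step_arm", "kwargs": {"rows": [[[0,0.2,0.1,0.3,0.1,1.2,0.1],[0,0,0,0.1,0,0.8,0.1],[0,0,0,0,0,0.4,0.1],[0,0,0,0,0,0.2,0.1]]]}}

```text
time_s: 18.65
eef_pos: [514.8, 348.8, 37.6]
tcp_rot: [-1.839, -2.546, 0.0]
wrist_force: [-0.2, -0.1, -2.0]
grip_width: 0.282
```

Run:
```python
from h import *
rep(); tiltfix()
plan([(514,349.5,34,108.4)],claw=.1)
im=bot.capture('side')
cv2.imwrite(f'pics/g12.png',cv2.resize(im[100:180,200:300][:,:,::-1],None,fx=7,fy=7,interpolation=cv2.INTER_CUBIC))
```

```text
t 18.65 [514.8 348.8  37.6] phi 108.3 tilt 0.0 F [-0.2 -0.1 -2. ] w 0.282 q [ 0.49  0.44 -0.26  0.87  0.    0.17]
tiltfix deg [-0. -0.  0.]
1 [[0,0,-0.1,0.1,-0.1,0.4,0.1]]
```

View pics/g12.png

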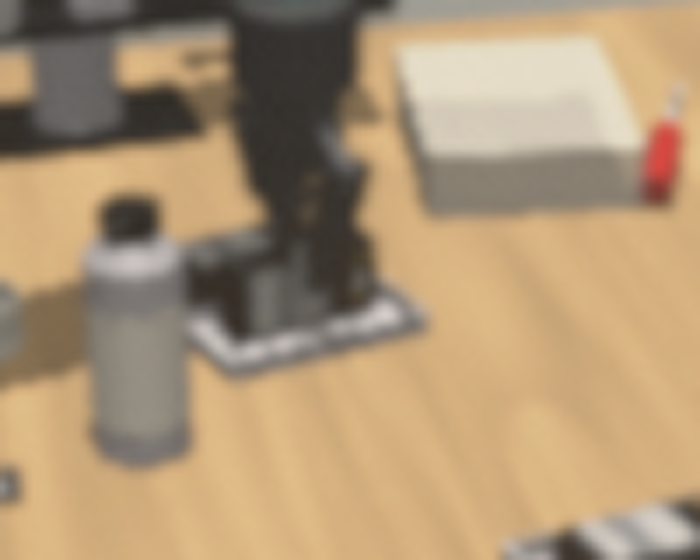

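Call:
{"fn": "step_arm", "kwargs": {"rows": [[[0,0,0,0,0,0.2,0.1],[0,0,0,0,0,0.2,0.1],[0,0,0,0,0,0.1,0.1]]]}}

```text
time_s: 19.0
eef_pos: [514.8, 348.8, 34.0]
tcp_rot: [-1.839, -2.547, 0.001]
wrist_force: [-2.6, -2.5, 7.4]
grip_width: 0.277
```

Call:
{"fn": "step_arm", "kwargs": {"rows": [[[0,0,0,0,0,0,0.32],[0,0,0,0,0,0,0.37],[0,0,0,0,0,0,0.42],[0,0,0,0,0,0,0.42],[0,0,0,0,0,-1,0.42],[0,0,0,0,0,-2,0.42],[0,0,0,0,0,-3,0.42],[0,0,0,0,0,-4,0.7],[0,0,0,0,0,-1,1]]]}}

```text
time_s: 19.9
eef_pos: [515.0, 349.0, 149.1]
tcp_rot: [-1.839, -2.547, 0.0]
wrist_force: [0.6, -0.1, 1.2]
grip_width: 0.745
```

Run:
```python
from h import *
rep(); tiltfix()
plan([(600.6,-198.2,130,83.3)],claw=1)
im=bot.capture('side')
cv2.imwrite(f'pics/g13.png',cv2.resize(im[100:180,200:300][:,:,::-1],None,fx=7,fy=7,interpolation=cv2.INTER_CUBIC))
```

```text
t 19.90 [515.  349.  149.1] phi 108.3 tilt 0.0 F [ 0.6 -0.1  1.2] w 0.745 q [ 0.49  0.33 -0.15  1.08  0.    0.17]
tiltfix deg [-0. -0.  0.]
12 [[0,0,2.1,-4.6,-0.8,0.2,1.0],[0,0,2.1,-4.6,-0.6,0.2,1.0],[0,0,2.1,-4.6,-0.4,0.2,1.0],[0,0,2.1,-4.6,-0.3,0.1,1.0],[0,0,2.1,-4.6,-0.1,0.2,1.0],[0,0,2.1,-4.6,0.1,0.1,1.0],[0,0,2.1,-4.6,0.3,0.2,1.0],[0,0,2.1,-4.6,0.4,0.1,1.0],[0,0,2.1,-4.6,0.6,0.2,1.0],[0,0,2,-4.5,0.8,0.1,1.0],[0,0,2.1,-4.5,0.9,0.2,1.0],[0,0,2,-4.5,1.1,0.1,1.0]]
```

View pics/g13.png

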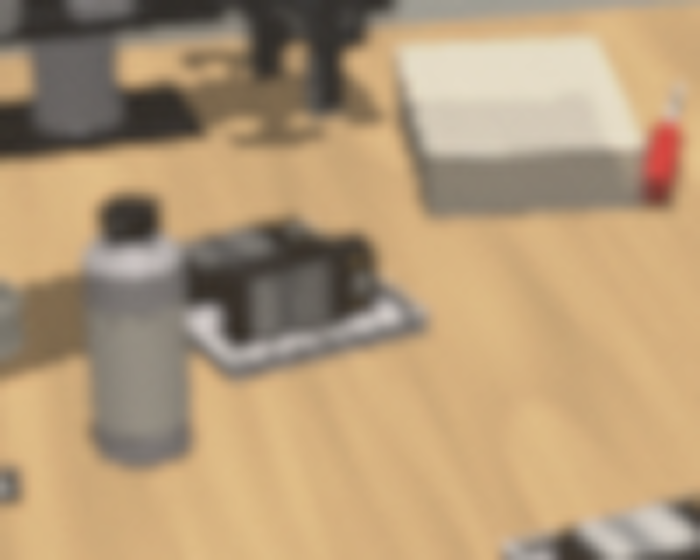

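Call:
{"fn": "step_arm", "kwargs": {"rows": [[[0,0,2.1,-4.6,-0.8,0.2,1],[0,0,2.1,-4.6,-0.6,0.2,1],[0,0,2.1,-4.6,-0.4,0.2,1],[0,0,2.1,-4.6,-0.3,0.1,1],[0,0,2.1,-4.6,-0.1,0.2,1],[0,0,2.1,-4.6,0.1,0.1,1],[0,0,2.1,-4.6,0.3,0.2,1],[0,0,2.1,-4.6,0.4,0.1,1],[0,0,2.1,-4.6,0.6,0.2,1],[0,0,2,-4.5,0.8,0.1,1],[0,0,2.1,-3,0.9,0.2,1],[0,0,2,-2,1.1,0.1,1],[0,0,0,0,0,0,1],[0,0,0,0,0,0,1]]]}}

```text
time_s: 21.35
eef_pos: [598.4, -176.0, 118.5]
tcp_rot: [-2.354, -2.065, 0.005]
wrist_force: [0.6, -0.1, 0.3]
grip_width: 0.998
```

Run:
```python
from h import *
rep(); tiltfix()
plan([(600.6,-198.2,60,83.3)],claw=1)
```

```text
t 21.35 [ 598.4 -176.   118.5] phi 82.5 tilt 0.6 F [ 0.6 -0.1  0.3] w 0.998 q [-0.39  0.37 -0.17  1.04  0.   -0.26]
tiltfix deg [-0.6 -0.3  0. ]
2 [[0,0,-0.4,-1.1,0.3,2.9,1.0],[0,0,-0.4,-1.1,0.2,3,1.0]]
```

Call:
{"fn": "step_arm", "kwargs": {"rows": [[[-0.5,-0.3,-0.4,-1.1,0.3,2.9,1],[0,0,-0.4,-1.1,0.1,2.3,1],[0,0,0,0,0,0,1],[0,0,0,0,0,0,1]]]}}

```text
time_s: 21.75
eef_pos: [597.8, -193.3, 65.0]
tcp_rot: [-2.338, -2.093, 0.001]
wrist_force: [0.2, -0.3, 0.4]
grip_width: 1.002
```

Run:
```python
from h import *
rep(); tiltfix()
plan([(600.6,-198.2,17,83.3)],claw=1)
im=bot.capture('side')
cv2.imwrite(f'pics/g14.png',cv2.resize(im[160:260,260:360][:,:,::-1],None,fx=6,fy=6,interpolation=cv2.INTER_CUBIC))
```

```text
t 21.75 [ 597.8 -193.3   65. ] phi 83.7 tilt 0.2 F [ 0.2 -0.3  0.4] w 1.002 q [-0.42  0.42 -0.22  0.93  0.   -0.31]
tiltfix deg [-0.2 -0.1  0. ]
1 [[0,0,0.4,-0.5,0.3,4.8,1.0]]
```

View pics/g14.png

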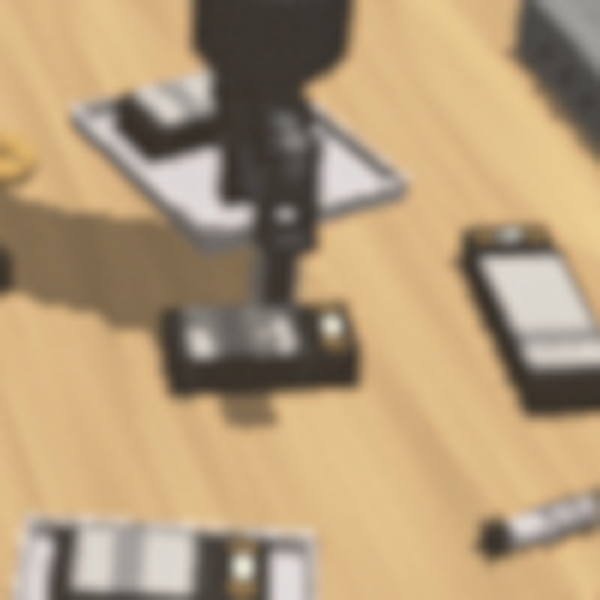

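Call:
{"fn": "step_arm", "kwargs": {"rows": [[[-0.2,-0.1,0.3,-0.5,0.2,2,1],[0,0,0,0,0,1.7,1],[0,0,0,0,0,0.8,1],[0,0,0,0,0,0,1]]]}}

```text
time_s: 22.2
eef_pos: [602.7, -195.9, 24.8]
tcp_rot: [2.336, 2.091, 0.006]
wrist_force: [0.1, -0.2, 0.4]
grip_width: 1.001
```

Run:
```python
from h import *
rep(); tiltfix()
plan([(600.6,-198.2,17,83.3)],claw=1)
im=bot.capture('side')
cv2.imwrite(f'pics/g15.png',cv2.resize(im[160:260,260:360][:,:,::-1],None,fx=6,fy=6,interpolation=cv2.INTER_CUBIC))
```

```text
t 22.20 [ 602.7 -195.9   24.8] phi 83.7 tilt 0.4 F [ 0.1 -0.2  0.4] w 1.001 q [-0.42  0.47 -0.25  0.85  0.   -0.31]
tiltfix deg [0.4 0.1 0. ]
1 [[0,0,0.4,-0.2,-0.2,0.8,1.0]]
```

View pics/g15.png

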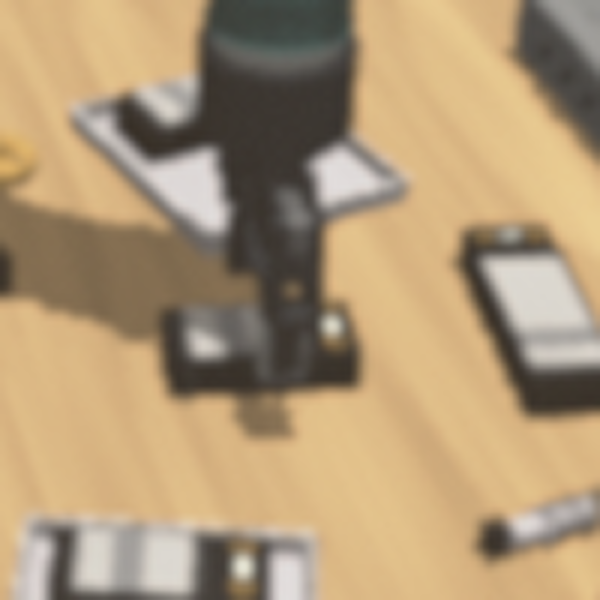

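Call:
{"fn": "step_arm", "kwargs": {"rows": [[[0.3,0.1,0.4,-0.2,-0.3,0.8,1],[0,0,0,0,0,0.2,0.7],[0,0,0,0,0,0,0.4],[0,0,0,0,0,0,0.2],[0,0,0,0,0,0,0.2],[0,0,0,0,0,0,0.2],[0,0,0,0,0,0,0.2]]]}}

```text
time_s: 22.95
eef_pos: [601.9, -198.3, 18.2]
tcp_rot: [2.344, 2.082, 0.007]
wrist_force: [-0.6, 0.6, -1.6]
grip_width: 0.534
```

Run:
```python
from h import *
rep(); tiltfix()
```

```text
t 22.95 [ 601.9 -198.3   18.2] phi 83.2 tilt 0.4 F [-0.6  0.6 -1.6] w 0.534 q [-0.42  0.48 -0.25  0.83  0.   -0.3 ]
tiltfix deg [0.4 0.  0. ]
```

Call:
{"fn": "step_arm", "kwargs": {"rows": [[[0,0,0,0,0,-1,0.2],[0,0,0,0,0,-3,0.2],[0,0,0,0,0,-3,0.2],[0,0,0,0,0,-1,0.2],[0,0,0,0,0,0,0.2]]]}}

```text
time_s: 23.45
eef_pos: [599.1, -197.3, 99.8]
tcp_rot: [2.348, 2.086, 0.004]
wrist_force: [0.1, -0.3, -1.4]
grip_width: 0.528
```

Run:
```python
from h import *
rep(); tiltfix()
plan([(658,-39,90,104)],claw=.2)
```

```text
t 23.45 [ 599.1 -197.3   99.8] phi 83.2 tilt 0.1 F [ 0.1 -0.3 -1.4] w 0.528 q [-0.42  0.39 -0.19  0.99  0.   -0.3 ]
tiltfix deg [ 0.1 -0.1 -0. ]
4 [[0,0,-5.2,4.1,1,0.2,0.2],[0,0,-5.2,4,1.4,0.3,0.2],[0,0,-5.2,3.9,1.7,0.2,0.2],[0,0,-5.2,3.6,2,0.3,0.2]]
```

Call:
{"fn": "step_arm", "kwargs": {"rows": [[[0,0,-4,3.3,0.8,0.1,0.2],[0,0,-4.2,3.2,1,0.1,0.2],[0,0,-4.2,3.2,1.4,0.1,0.2],[0,0,-4.2,2.8,1.4,0.1,0.2],[0,0,-3,1.8,0.9,0.1,0.2],[0,0,0,0,0,0,0.2],[0,0,0,0,0,0,0.2]]]}}

```text
time_s: 24.15
eef_pos: [649.7, -48.5, 86.3]
tcp_rot: [-1.943, -2.461, 0.005]
wrist_force: [0.2, -0.7, -2.2]
grip_width: 0.536
```

Run:
```python
from h import *
rep(); tiltfix()
plan([(658,-39,50,104)],claw=.2)
```

```text
t 24.15 [649.7 -48.5  86.3] phi 103.4 tilt 0.4 F [ 0.2 -0.7 -2.2] w 0.536 q [-0.17  0.44 -0.14  1.    0.   -0.41]
tiltfix deg [-0.4 -0.2  0. ]
1 [[0,0,-0.6,0.7,1,3.6,0.2]]
```

Call:
{"fn": "step_arm", "kwargs": {"rows": [[[-0.4,-0.2,-0.6,0.4,0.5,1.5,0.2],[0,0,0,0.3,0.4,1.5,0.2],[0,0,0,0,0,0,0.2],[0,0,0,0,0,0,0.2]]]}}

```text
time_s: 24.55
eef_pos: [654.6, -42.5, 52.8]
tcp_rot: [-1.939, -2.469, 0.005]
wrist_force: [-0.5, 0.5, -2.3]
grip_width: 0.537
```

Run:
```python
from h import *
rep(); tiltfix()
plan([(658,-39,31,104)],claw=.2)
im=bot.capture('side')
cv2.imwrite(f'pics/g16.png',cv2.resize(im[150:230,260:360][:,:,::-1],None,fx=7,fy=7,interpolation=cv2.INTER_CUBIC))
```

```text
t 24.55 [654.6 -42.5  52.8] phi 103.7 tilt 0.2 F [-0.5  0.5 -2.3] w 0.537 q [-0.16  0.48 -0.16  0.93 -0.   -0.4 ]
tiltfix deg [-0.2  0.  -0. ]
1 [[0,0,-0.3,0.3,0.4,2.2,0.2]]
```

View pics/g16.png

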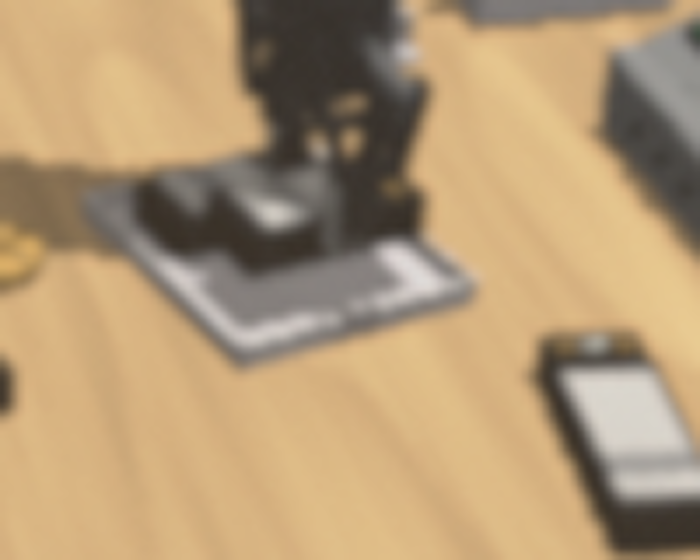

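Call:
{"fn": "step_arm", "kwargs": {"rows": [[[-0.2,0,-0.3,0.3,0.3,0.5,0.2],[0,0,0,0,0,0,0.2],[0,0,0,0,0,0.2,0.2]]]}}

```text
time_s: 24.9
eef_pos: [657.8, -39.9, 46.8]
tcp_rot: [1.934, 2.472, 0.001]
wrist_force: [0.3, -0.2, -2.3]
grip_width: 0.536
```

Run:
```python
from h import *
rep(); tiltfix()
plan([(658,-39,21,104)],claw=.2)
```

```text
t 24.90 [657.8 -39.9  46.8] phi 103.9 tilt 0.2 F [ 0.3 -0.2 -2.3] w 0.536 q [-0.16  0.49 -0.16  0.92 -0.   -0.4 ]
tiltfix deg [0.1 0.1 0. ]
1 [[0,0,-0.1,0.1,0,2.6,0.2]]
```

Call:
{"fn": "step_arm", "kwargs": {"rows": [[[0,0,0,0.1,0,0.8,0.2],[0,0,0,0,0,0.7,0.2],[0,0,0,0,0,0.4,0.2],[0,0,0,0,0,0.2,0.2]]]}}

```text
time_s: 25.3
eef_pos: [657.9, -38.9, 24.6]
tcp_rot: [1.934, 2.472, 0.002]
wrist_force: [0.1, 0.6, -3.3]
grip_width: 0.534
```

Run:
```python
from h import *
rep(); tiltfix()
```

```text
t 25.30 [657.9 -38.9  24.6] phi 103.9 tilt 0.2 F [ 0.1  0.6 -3.3] w 0.534 q [-0.16  0.51 -0.18  0.88 -0.   -0.4 ]
tiltfix deg [0.2 0.1 0. ]
```

Call:
{"fn": "step_arm", "kwargs": {"rows": [[[0,0,0,0,0,0.2,0.2],[0,0,0,0,0,0.2,0.2]]]}}

```text
time_s: 25.5
eef_pos: [657.6, -38.9, 21.1]
tcp_rot: [1.934, 2.473, 0.001]
wrist_force: [-7.6, 0.8, 17.1]
grip_width: 0.536
```

Call:
{"fn": "step_arm", "kwargs": {"rows": [[[0,0,0,0,0,0,0.57],[0,0,0,0,0,0,0.62],[0,0,0,0,0,0,0.63],[0,0,0,0,0,-0.5,0.63],[0,0,0,0,0,-1.5,0.63],[0,0,0,0,0,-3,0.7],[0,0,0,0,0,-4,1],[0,0,0,0,0,-1,1]]]}}

```text
time_s: 26.3
eef_pos: [657.7, -38.8, 127.1]
tcp_rot: [1.934, 2.472, 0.001]
wrist_force: [1.1, 0.3, 1.1]
grip_width: 0.995
```

```bash
cat > f1.py <<'E'
from h import *
import pickle
rep(); tiltfix()
im={n:bot.capture(n) for n in('side','top')}
D={n:bot.masks_of(n,'pack_1') for n in im}
for n in D:
    print(n,[(round(d['confidence'],2),np.round(d['rect'][:2]).astype(int).tolist()) for d in D[n]])
pickle.dump((im,D),open('d2.pkl','wb'))
for n,c in(('side',(210,150,150,110)),('top',(200,105,150,110))):
    u,v,w,h=c
    cv2.imwrite(f'pics/g17_{n}.png',cv2.resize(im[n][v:v+h,u:u+w][:,:,::-1],None,fx=5,fy=5,interpolation=cv2.INTER_CUBIC))
E
python3 f1.py
```

```text
t 26.30 [657.7 -38.8 127.1] phi 103.9 tilt 0.2 F [1.1 0.3 1.1] w 0.995 q [-0.16  0.41 -0.09  1.07 -0.   -0.4 ]
tiltfix deg [0.1 0.1 0. ]
side [(0.93, [303, 185]), (0.92, [237, 341]), (0.86, [293, 177]), (0.81, [161, 264]), (0.69, [285, 256]), (0.61, [244, 208])]
top [(0.9, [321, 177]), (0.8, [313, 264]), (0.72, [254, 194]), (0.62, [379, 219]), (0.59, [116, 187]), (0.54, [133, 176]), (0.51, [290, 204]), (0.4, [241, 142])]
```

View pics/g17_side.png

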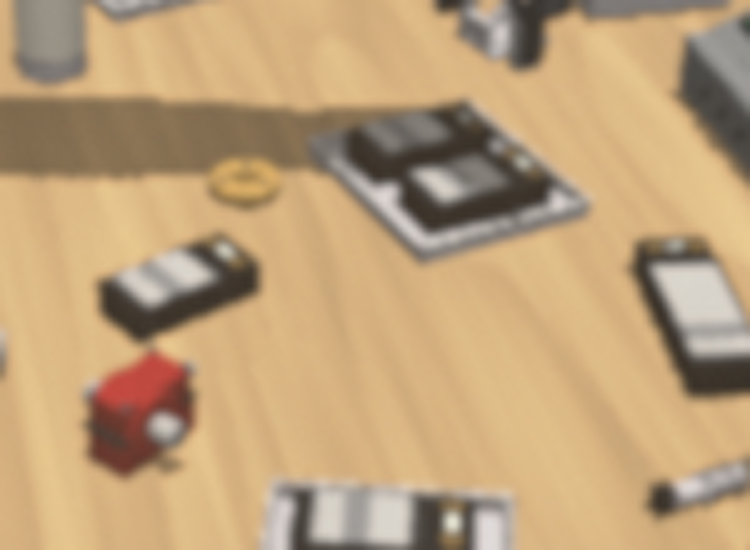

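View pics/g17_top.png

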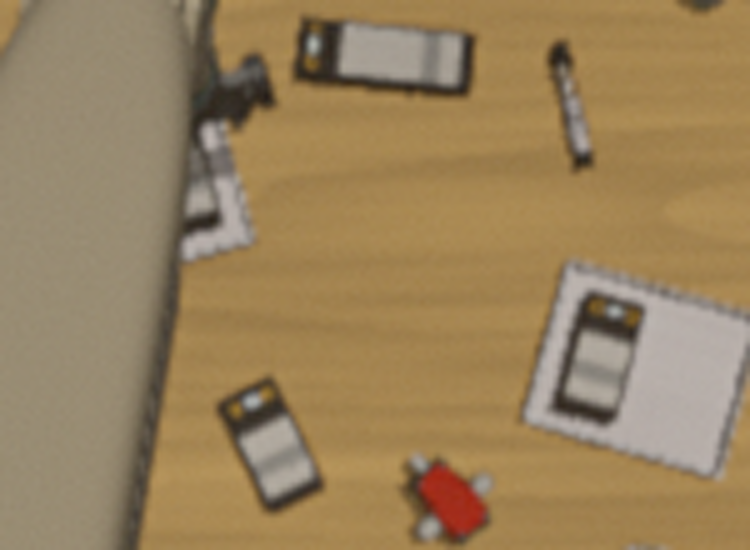

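Run:
```python
from h import *
import pickle
im,D=pickle.load(open('d2.pkl','rb'))
near=lambda n,uv:min(D[n],key=lambda d:np.hypot(*(np.array(d['rect'][:2])-uv)))['pixels']
ms={'top':near('top',(254,194)),'side':near('side',(244,208))}
p,c=fit(ms,440,-110,.4,96,47,0,25); print(np.round(p[:2],1),np.degrees(p[2]),c)
p2,c=fit({'top':ms['top']},440,-110,.4,96,47,0,25); print(np.round(p2[:2],1),np.degrees(p2[2]),c)
n='top';u,v,w,h=230,165,80,60
I=cv2.resize(im[n][v:v+h,u:u+w][:,:,::-1],None,fx=8,fy=8,interpolation=cv2.INTER_CUBIC)
P=(proj(n,box(*p,96,47,0,25))+.5-[u,v])*8-.5
cv2.polylines(I,[cv2.convexHull(np.round(P).astype(np.int32))],True,(0,0,255),1)
# finger footprints at full open and partial (z 15)
for wd in(85,66):
  for s in(-1,1):
    a=p[2]; c0=np.array([p[0],p[1]])+s*(wd/2+7.25)*np.array([-np.sin(a),np.cos(a)])
    Q=(proj(n,box(c0[0],c0[1],a,22,14.5,15,16))+.5-[u,v])*8-.5
    cv2.polylines(I,[cv2.convexHull(np.round(Q).astype(np.int32))],True,(0,255,0),1)
cv2.imwrite('pics/p1.png',I)
rep(); plan([(p[0],p[1],125,90+np.degrees(p[2]))])
```

```text
[ 442.7 -105.6] 26.5828630268111 0.28211668387537614
[ 443.  -105.9] 26.308728662087045 0.09132580184391638
t 26.50 [653.8 -38.2 120.6] phi 103.9 tilt 0.4 F [-0.   0.3 -0.3] w 1.002 q [-0.16  0.41 -0.1   1.06 -0.   -0.4 ]
5 [[0,0,-2.5,-0.3,-4.4,-0.1,1.0],[0,0,-2.5,-0.1,-4.4,-0.1,1.0],[0,0,-2.5,0.1,-4.4,-0.1,1.0],[0,0,-2.6,0.3,-4.5,-0.1,1.0],[0,0,-2.5,0.5,-4.4,-0,1.0]]
```

View pics/p1.png

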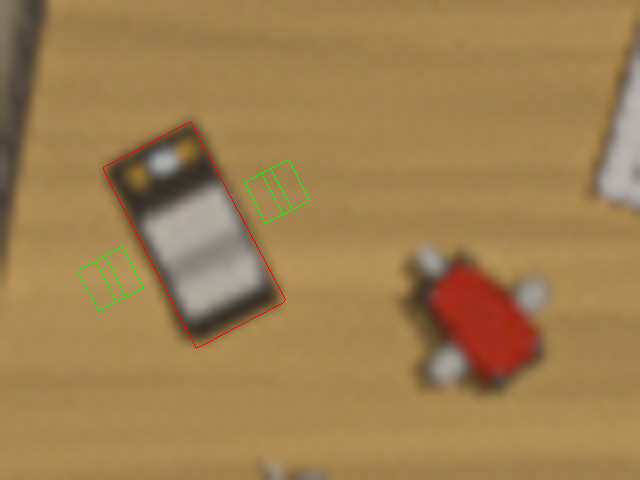

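Call:
{"fn": "step_arm", "kwargs": {"rows": [[[0,0,-2.5,-0.3,-4.4,-0.1,1],[0,0,-2.5,-0.1,-4.4,-0.1,1],[0,0,-2.5,0.1,-4.4,-0.1,1],[0,0,-2.6,0.3,-3.5,-0.1,1],[0,0,-2,0.5,-2,0,1],[0,0,0,0,0,0,1],[0,0,0,0,0,0,1]]]}}

```text
time_s: 27.2
eef_pos: [458.1, -90.5, 112.0]
tcp_rot: [-1.637, -2.647, 0.015]
wrist_force: [-0.7, -0.3, 0.2]
grip_width: 1.003
```

Run:
```python
from h import *
rep(); tiltfix()
plan([(442.8,-105.7,60,116.4)],claw=1)
```

```text
t 27.20 [458.1 -90.5 112. ] phi 116.5 tilt 1.8 F [-0.7 -0.3  0.2] w 1.003 q [-0.33  0.13 -0.5   0.97 -0.   -0.8 ]
tiltfix deg [-1.4 -1.2  0. ]
2 [[0,0,0.1,-0.3,-1,2.6,1.0],[0,0,0,-0.4,-1,2.6,1.0]]
```

Call:
{"fn": "step_arm", "kwargs": {"rows": [[[-0.7,-0.6,0.1,-0.3,-1,2.6,1],[-0.7,-0.6,0,-0.4,-0.9,2.2,1],[0,0,0,0,0,0,1],[0,0,0,0,0,0,1]]]}}

```text
time_s: 27.6
eef_pos: [447.6, -105.0, 62.2]
tcp_rot: [1.652, 2.668, 0.003]
wrist_force: [0.1, -0.1, -0.5]
grip_width: 1.001
```

Run:
```python
from h import *
rep(); tiltfix()
plan([(442.8,-105.7,17,116.4)],claw=1)
```

```text
t 27.60 [ 447.6 -105.    62.2] phi 116.5 tilt 0.2 F [ 0.1 -0.1 -0.5] w 1.001 q [-0.37  0.16 -0.6   0.81  0.   -0.83]
tiltfix deg [0.2 0.1 0. ]
1 [[0,0,0.1,0.2,-0.5,4.5,1.0]]
```

Call:
{"fn": "step_arm", "kwargs": {"rows": [[[0.2,0.1,0.1,0.1,-0.5,2,1],[0,0,0,0,0,1.5,1],[0,0,0,0,0,0.7,1],[0,0,0,0,0,0,1]]]}}

```text
time_s: 28.0
eef_pos: [450.7, -107.1, 22.7]
tcp_rot: [1.65, 2.665, 0.004]
wrist_force: [0.2, 0.7, 0.5]
grip_width: 0.996
```

Run:
```python
from h import *
rep(); tiltfix()
plan([(442.8,-105.7,17,116.4)],claw=1)
im=bot.capture('side')
cv2.imwrite(f'pics/g18.png',cv2.resize(im[160:250,200:310][:,:,::-1],None,fx=6,fy=6,interpolation=cv2.INTER_CUBIC))
```

```text
t 28.00 [ 450.7 -107.1   22.7] phi 116.5 tilt 0.5 F [0.2 0.7 0.5] w 0.996 q [-0.37  0.22 -0.63  0.71  0.   -0.84]
tiltfix deg [0.3 0.3 0. ]
1 [[0,0,0.1,0.5,-0.6,0.6,1.0]]
```

View pics/g18.png

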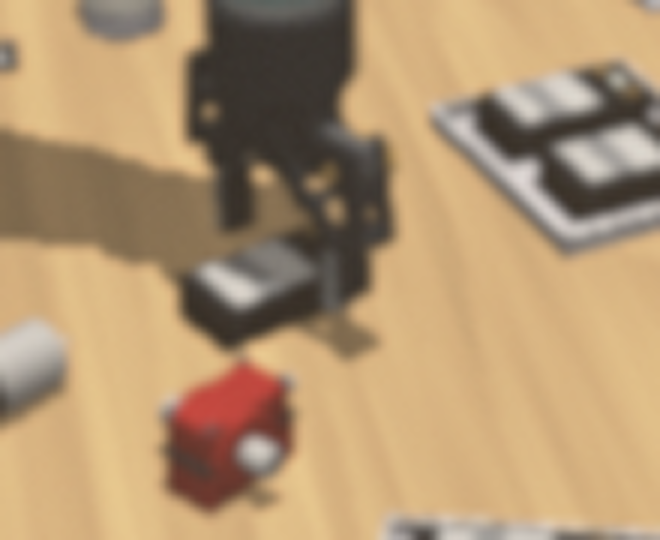

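Call:
{"fn": "step_arm", "kwargs": {"rows": [[[0.3,0.3,0.1,0.4,-0.8,0.6,1],[0,0,0,0.1,0,0.1,0.7],[0,0,0,0,0,0,0.4],[0,0,0,0,0,0,0.2],[0,0,0,0,0,0,0.2],[0,0,0,0,0,0,0.2],[0,0,0,0,0,0,0.2]]]}}

```text
time_s: 28.75
eef_pos: [443.2, -106.7, 18.3]
tcp_rot: [1.654, 2.665, 0.003]
wrist_force: [-0.1, 0.2, -1.6]
grip_width: 0.53
```

Run:
```python
from h import *
rep(); tiltfix()
```

```text
t 28.75 [ 443.2 -106.7   18.3] phi 116.4 tilt 0.3 F [-0.1  0.2 -1.6] w 0.530 q [-0.38  0.22 -0.64  0.7   0.   -0.84]
tiltfix deg [0.3 0.2 0. ]
```

Call:
{"fn": "step_arm", "kwargs": {"rows": [[[0,0,0,0,0,-1,0.2],[0,0,0,0,0,-3,0.2],[0,0,0,0,0,-4,0.2],[0,0,0,0,0,-3,0.2],[0,0,0,0,0,0,0.2]]]}}

```text
time_s: 29.25
eef_pos: [439.7, -105.5, 131.8]
tcp_rot: [-1.655, -2.668, -0.001]
wrist_force: [1.1, -1.2, -2.4]
grip_width: 0.53
```

Run:
```python
from h import *
rep(); tiltfix()
plan([(486.3,-430.5,120,72.2)],claw=.2,vmax=4.2)
```

```text
t 29.25 [ 439.7 -105.5  131.8] phi 116.4 tilt 0.1 F [ 1.1 -1.2 -2.4] w 0.530 q [-0.38  0.06 -0.53  0.98  0.   -0.84]
tiltfix deg [-0.  -0.1  0. ]
8 [[0,0,5.5,-3.9,-1.3,0.1,0.2],[0,0,5.5,-4,-0.9,0.2,0.2],[0,0,5.5,-4.1,-0.5,0.1,0.2],[0,0,5.5,-4.1,-0.1,0.2,0.2],[0,0,5.5,-4.1,0.3,0.1,0.2],[0,0,5.6,-4,0.6,0.2,0.2],[0,0,5.5,-4,1.1,0.1,0.2],[0,0,5.6,-3.8,1.4,0.2,0.2]]
```

Call:
{"fn": "step_arm", "kwargs": {"rows": [[[0,0,5.5,-3.9,-1.3,0.1,0.2],[0,0,5.5,-4,-0.9,0.1,0.2],[0,0,5.5,-4.1,-0.5,0.1,0.2],[0,0,5.5,-4.1,-0.1,0.1,0.2],[0,0,5.5,-4.1,0.3,0.1,0.2],[0,0,5.6,-4,0.6,0.1,0.2],[0,0,5.5,-3,1.1,0.1,0.2],[0,0,3,-2,1,0,0.2],[0,0,0,0,0,0,0.2],[0,0,0,0,0,0,0.2]]]}}

```text
time_s: 30.25
eef_pos: [480.0, -408.5, 112.6]
tcp_rot: [-2.509, -1.864, 0.002]
wrist_force: [0.2, 0.9, -3.0]
grip_width: 0.531
```

Run:
```python
from h import *
rep(); tiltfix()
plan([(486.3,-430.5,65,72.2)],claw=.2)
```

```text
t 30.25 [ 480.  -408.5  112.6] phi 73.2 tilt 0.9 F [ 0.2  0.9 -3. ] w 0.531 q [-0.81  0.39 -0.16  1.04  0.   -0.52]
tiltfix deg [-0.8 -0.5  0. ]
2 [[0,0,0.5,-1,0.6,2.4,0.2],[0,0,0.5,-0.9,0.6,2.4,0.2]]
```

Call:
{"fn": "step_arm", "kwargs": {"rows": [[[-0.8,-0.5,0.5,-1,0.6,2,0.2],[0,0,0.5,-0.9,0.5,2,0.2],[0,0,0,0,0,0,0.2],[0,0,0,0,0,0,0.2]]]}}

```text
time_s: 30.65
eef_pos: [482.9, -424.2, 69.2]
tcp_rot: [-2.528, -1.853, -0.001]
wrist_force: [0.4, 0.6, -2.5]
grip_width: 0.533
```

Run:
```python
from h import *
rep(); tiltfix()
plan([(486.3,-430.5,48,72.2)],claw=.2)
im=bot.capture('side')
cv2.imwrite(f'pics/g19.png',cv2.resize(im[210:320,230:350][:,:,::-1],None,fx=5,fy=5,interpolation=cv2.INTER_CUBIC))
```

```text
t 30.65 [ 482.9 -424.2   69.2] phi 72.5 tilt 0.4 F [ 0.4  0.6 -2.5] w 0.533 q [-0.82  0.44 -0.18  0.96  0.   -0.52]
tiltfix deg [-0.3 -0.2  0. ]
1 [[0,0,0.3,-0.5,0.5,2.1,0.2]]
```

View pics/g19.png

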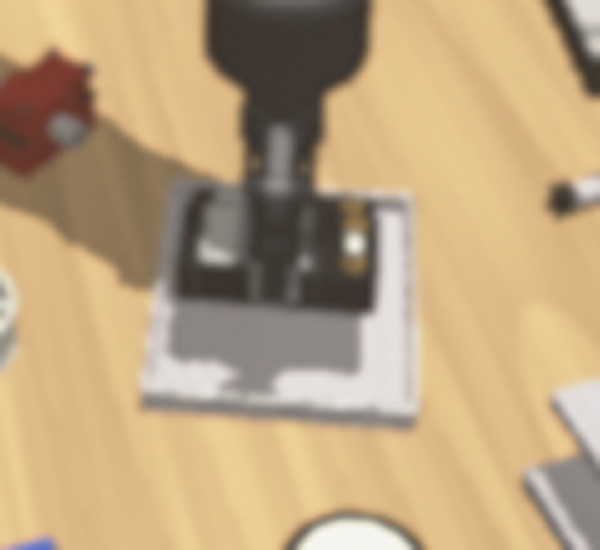

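Call:
{"fn": "step_arm", "kwargs": {"rows": [[[-0.3,-0.2,0.3,-0.5,0.4,1.2,0.2],[0,0,0,0,0,0.7,0.2],[0,0,0,0,0,0,0.2]]]}}

```text
time_s: 31.0
eef_pos: [485.9, -429.4, 50.8]
tcp_rot: [2.536, 1.851, 0.002]
wrist_force: [0.1, 0.4, -2.2]
grip_width: 0.537
```

Run:
```python
from h import *
rep(); tiltfix()
plan([(486.3,-430.5,21.3,72.2)],claw=.2)
```

```text
t 31.00 [ 485.9 -429.4   50.8] phi 72.3 tilt 0.1 F [ 0.1  0.4 -2.2] w 0.537 q [-0.82  0.47 -0.19  0.92  0.   -0.51]
tiltfix deg [0.1 0.  0. ]
1 [[0,0,0.1,-0.1,0.1,2.9,0.2]]
```

Call:
{"fn": "step_arm", "kwargs": {"rows": [[[0,0,0,-0.1,0,0.8,0.2],[0,0,0,0,0,0.8,0.2],[0,0,0,0,0,0.4,0.2],[0,0,0,0,0,0.3,0.2]]]}}

```text
time_s: 31.4
eef_pos: [486.2, -430.8, 26.7]
tcp_rot: [2.534, 1.851, 0.002]
wrist_force: [-0.4, -0.1, -2.8]
grip_width: 0.533
```

Run:
```python
from h import *
rep(); tiltfix()
im=bot.capture('side')
cv2.imwrite(f'pics/g20.png',cv2.resize(im[210:320,230:350][:,:,::-1],None,fx=5,fy=5,interpolation=cv2.INTER_CUBIC))
```

```text
t 31.40 [ 486.2 -430.8   26.7] phi 72.3 tilt 0.2 F [-0.4 -0.1 -2.8] w 0.533 q [-0.82  0.49 -0.2   0.87  0.   -0.52]
tiltfix deg [0.2 0.1 0. ]
```

View pics/g20.png

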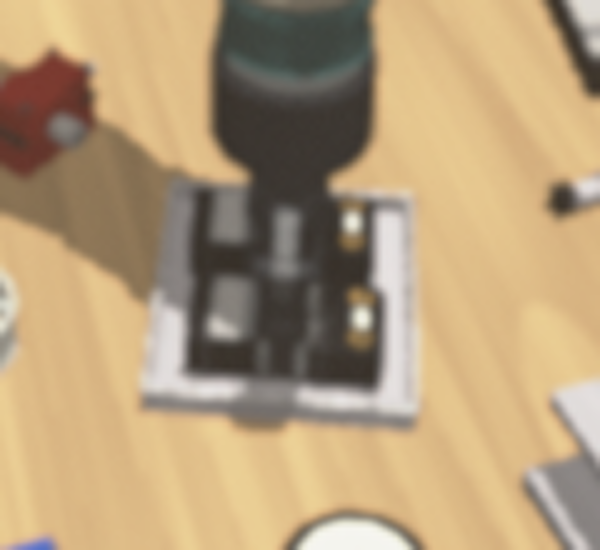

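Call:
{"fn": "step_arm", "kwargs": {"rows": [[[0,0,0,0,0,0.3,0.2],[0,0,0,0,0,0.2,0.2],[0,0,0,0,0,0.1,0.2]]]}}

```text
time_s: 31.75
eef_pos: [485.9, -430.5, 21.3]
tcp_rot: [2.535, 1.852, 0.001]
wrist_force: [-2.7, 3.6, 7.4]
grip_width: 0.536
```

Call:
{"fn": "step_arm", "kwargs": {"rows": [[[0,0,0,0,0,0,0.57],[0,0,0,0,0,0,0.62],[0,0,0,0,0,0,0.63],[0,0,0,0,0,-0.5,0.63],[0,0,0,0,0,-1.5,0.63],[0,0,0,0,0,-3,0.7],[0,0,0,0,0,-4,1],[0,0,0,0,0,-5,1],[0,0,0,0,0,-5,1],[0,0,0,0,0,-2,1]]]}}

```text
time_s: 32.75
eef_pos: [484.6, -429.5, 241.7]
tcp_rot: [2.536, 1.852, 0.001]
wrist_force: [0.5, -0.9, 1.2]
grip_width: 0.999
```

Run:
```python
from h import *
rep()
for n in('side','top'):
    im=bot.capture(n)
    v=100 if n=='top' else 120
    cv2.imwrite(f'pics/g21_{n}.png',cv2.resize(im[v:v+200,90:360][:,:,::-1],None,fx=2.9,fy=2.9,interpolation=cv2.INTER_CUBIC))
```

```text
t 32.75 [ 484.6 -429.5  241.7] phi 72.3 tilt 0.1 F [ 0.5 -0.9  1.2] w 0.999 q [-0.83  0.32  0.02  1.28  0.   -0.52]
```

View pics/g21_side.png

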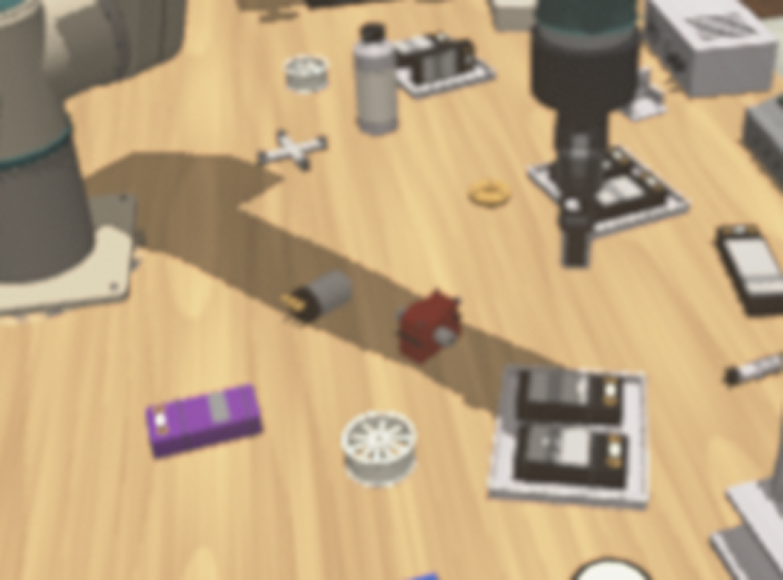

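View pics/g21_top.png

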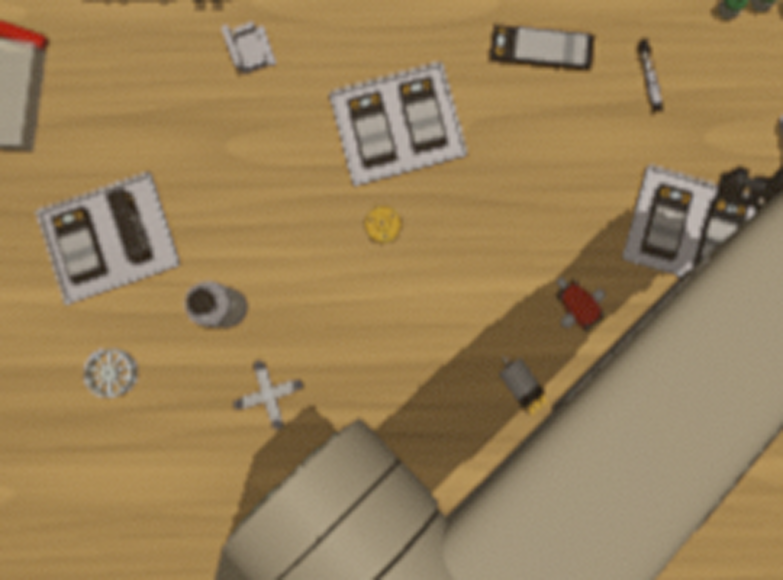

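All six packs sit in the trays (tray_1: both visible in the side view at (567,397) and (570,455); tray_2 top view at (372,130) and (423,115); tray_3 at (78,245) and (130,225)), the arm is clear, bystanders unmoved. Handing in.

Run:
```python
from h import *
rep(); print(bot.hand_in())
```

```text
t 32.85 [ 485.1 -430.   241.5] phi 72.3 tilt 0.2 F [-0.5  0.2  0.8] w 0.998 q [-0.83  0.32  0.02  1.28  0.   -0.52]
the job is handed in; nothing more can be done
None
```

All six short packs are in the trays, two per tray. I handed in at about 33 s of the 72 s allowed.

**Order dealt:** pack_2 went to tray_2 and pack_3 to tray_3. With every tray then holding one (pack_6 was already in tray_1), pack_4 went to tray_3, pack_5 to tray_2 and pack_1 to tray_1. Pack_4 stands on its long narrow side; the others lie flat.

**Last checks:** the final pictures show each pack inside the rim, clear of its neighbour and not stacked. The arm was raised clear with the gripper open. The long pack, the look-alikes and the other things on the table look unmoved by eye; I did not measure them again. The forces I read when setting packs down stayed under 20 N. In the top view the arm hides part of tray_1's second pack, so that one is confirmed by the side view only. The hand-in gave no verdict, and none of my checks failed or disagreed.

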